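# Reset the three shrouded trip keys with a screwdriver

### The arm

A 6-joint arm with a two-finger parallel gripper is mounted at the origin on a cart in front of the work surface, level with it; the furniture and walls round the work are solid. World frame = base frame: x ahead of the robot, y to its left, z up, the work surface at z = 0. Lengths are in mm, angles in rad, forces in N, time in s.
With the tool pointing down it reaches from about 275 to 750 mm from the base axis. Payload 10.2 kg.
Tool frame: the origin (TCP) lies midway between the tips of the shut fingers; the grasp point (between the pads) lies 19 mm behind it; x points along the fingers, y is the direction in which the jaws open and shut, and the axes are right-handed (so a half turn about x gives the same grasp; the last joint's range is limited). The gripper opens to 85 mm and grips with 20 to 120 N. Pads are 22 mm wide; open, the fingers measure 114 mm over their backs; the gripper's body (76 mm by 85 mm) begins 54 mm behind the grasp point. The pads swing forward as they close: fully open they stand 13 mm farther back than shut.
Start: joints at [-1.342, 0.313, 1.498, -0, 1.331, -0.223], TCP at [229.196, -472.335, 231.294] pointing down, gripper open.
Joint ranges: [-2.94, 2.94], [-0.97, 2.17], [0.19, 2.56], [-1.23, 4.37], [0.02, 3.11], [-2.88, 2.88]. Speed limits (rad/s): [2.39, 2.39, 3.01, 3.14, 3.14, 3.14].

### API

Orientations are given as a unit quaternion [w, x, y, z].
In Python, from rig import sense, capture, get_calibration, finish_job gives the robot as it stands.
- The arm moves only by the tool jog_arm, never from a script. Its argument "increments" is a list of rows, each an object of numbers: "rx", "ry", "rz": the turn, a rotation vector about the tool's x, y, z in rad; "x", "y", "z": the shift along the tool's x, y, z in mm; "hand": the finger opening in mm, from 0 to 85.4. A call has 1 to 5 rows; each row shifts and turns the commanded pose from where the row before left it, along the tool's axes as they then stand; what a row does not reach is not made up. A row lasts 1/8 s, in which the tool goes at most 62.5 mm and 10.7 degrees, less where a joint would pass 70% of its speed; a pose out of reach is approached as far as the arm can. A call with a gripper value outside its range is refused whole. The fingers move at their own pace and stop on an object; "force" is the grip in N (left out, the last holds). Time passes only in rows, so rows that do not move let the fingers close. It gives the time, the measured TCP pose, the force and the opening at its end, in the units of the state.
- sense(): the state, without advancing time (a new reading comes with each control period).
- capture(name): name is "side" or "top" or "wrist"; returns the picture (480x640x3 uint8, red, green, blue); there is no depth.
- get_calibration(name): a dict with "camera_matrix" (3x3 intrinsics, pixels), "R" (3x3) and "t" (3): a world point X has camera coordinates R X + t; the wrist camera has in their place "T_tool_cam" (4x4, takes a point from camera to tool coordinates, whose origin is the TCP and whose axes are the tool frame's). Camera axes: x right, y down, z forward; pixel columns grow to the right and rows downward; lengths in mm; the calibration is good to about 2 mm. A picture is of the moment at which its call begins: read the wrist's pose just before it. get_calibration takes no time and is no camera call.
- finish_job(): hands the job in, once; it reports no verdict.
The state is a dict: "time_s": time; "joints": joint angles; "dq": joint speeds; "tau": joint torques, N m; "eef_pos": TCP position; "ee_rot": TCP orientation; "force": force on the tool from outside, world axes, zero at the start; "wrist_torque": the same for the moment, N m; "grip_width": opening from 0.0 (shut) to 1.0 (fully open).
Only numpy, scipy, OpenCV 4.12 (cv2) and the standard library are available. Lean on these libraries where they do the work, as an engineer would, in place of code of your own. Each camera call takes 0.05 s, during which the arm holds its last target.

### The job

Reset the trip keys on the sloping key units: draw the shorter screwdriver straight up out of its light stand without tipping the stand, and with its tip press the shrouded keys fully down, one at a time - the one in the square shroud first, then the round one, then the six-sided one - so that the white pin beside each goes down. Then put the screwdriver back fully home in its tube and let go. Do not push on the key units with the gripper itself, and leave the longer screwdriver, the stand and the other things where they are.

Things in the scene. Friction and masses are not known exactly. Their poses are not given: they have to be found in the camera images.
- unit_square: Key unit: a grey wedge-shaped box 100 deep (its x), 58 wide (its y), standing on the console plate, 22 high at the front (-x) and 69 at the back; its top face slopes at 25 degrees, rising towards its own +x. Origin: centre of its underside, z up. Told by the shroud round its key: a square tube (26 mm inside, 33 outside). The three units stand in a row, side by side 62 mm apart, in any order.
- key_square_top (a point): Centre of the top of the spring key in the square shroud, when not pressed. Black round cap 23 mm across, 8 mm below the rim of the dark steel shroud (a square tube (26 mm inside, 33 outside), 18 mm tall), so that fingers do not fit but a screwdriver's blade does. Axes as the unit (z vertical): the key is pressed square to the sloping face, along (0.423, 0, -0.906) in these axes. Does not move with the key.
- key_square (a joint): Travel of the key in the square shroud in m: 0 up, 0.007 fully down. Springs back by itself; about 5 N when fully down.
- pin_square (a joint): White witness pin (7 mm thick) in the sloping face, 40 mm up the slope from the middle of the square-shrouded key: 0 = standing 7 mm proud, 0.006 = almost flush. The key takes it down over the last 6 mm of its stroke and it stays down.
- unit_round: Key unit: a grey wedge-shaped box 100 deep (its x), 58 wide (its y), standing on the console plate, 22 high at the front (-x) and 69 at the back; its top face slopes at 25 degrees, rising towards its own +x. Origin: centre of its underside, z up. Told by the shroud round its key: a round tube (26 mm inside diameter, 33 outside). The three units stand in a row, side by side 62 mm apart, in any order.
- key_round_top (a point): Centre of the top of the spring key in the round shroud, when not pressed. Black round cap 23 mm across, 8 mm below the rim of the dark steel shroud (a round tube (26 mm inside diameter, 33 outside), 18 mm tall), so that fingers do not fit but a screwdriver's blade does. Axes as the unit (z vertical): the key is pressed square to the sloping face, along (0.423, 0, -0.906) in these axes. Does not move with the key.
- key_round (a joint): Travel of the key in the round shroud in m: 0 up, 0.007 fully down. Springs back by itself; about 5 N when fully down.
- pin_round (a joint): White witness pin (7 mm thick) in the sloping face, 40 mm up the slope from the middle of the round-shrouded key: 0 = standing 7 mm proud, 0.006 = almost flush. The key takes it down over the last 6 mm of its stroke and it stays down.
- unit_hex: Key unit: a grey wedge-shaped box 100 deep (its x), 58 wide (its y), standing on the console plate, 22 high at the front (-x) and 69 at the back; its top face slopes at 25 degrees, rising towards its own +x. Origin: centre of its underside, z up. Told by the shroud round its key: a six-sided tube (26 mm across the flats inside, 33 outside). The three units stand in a row, side by side 62 mm apart, in any order.
- key_hex_top (a point): Centre of the top of the spring key in the hex shroud, when not pressed. Black round cap 23 mm across, 8 mm below the rim of the dark steel shroud (a six-sided tube (26 mm across the flats inside, 33 outside), 18 mm tall), so that fingers do not fit but a screwdriver's blade does. Axes as the unit (z vertical): the key is pressed square to the sloping face, along (0.423, 0, -0.906) in these axes. Does not move with the key.
- key_hex (a joint): Travel of the key in the hex shroud in m: 0 up, 0.007 fully down. Springs back by itself; about 5 N when fully down.
- pin_hex (a joint): White witness pin (7 mm thick) in the sloping face, 40 mm up the slope from the middle of the hex-shrouded key: 0 = standing 7 mm proud, 0.006 = almost flush. The key takes it down over the last 6 mm of its stroke and it stays down.
- console: Dark steel plate 130 x 210 x 8 mm fixed to the bench that carries the three key units. Origin: centre of its underside; y along the row of units, +x away from the low front of the units.
- stand: Light (about 0.1 kg) loose plastic stand: foot plate 64 (x) x 126 (y) x 6 mm with two upright round tubes, 100 mm high to the rims, 26 outside and 18 inside diameter, 84 mm apart along its y. Origin: centre of the underside, z up. It tips easily.
- tube_a (a point): Centre of the rim of tube a of the stand, 100 mm above its foot. Either screwdriver may be in it.
- tube_b (a point): Centre of the rim of tube b of the stand, 100 mm above its foot. Either screwdriver may be in it.
- short_handle (a point): Middle of the handle of the shorter screwdriver (190 mm long, 0.08 kg), which stands blade down in a tube of the stand, the shoulder of its handle resting on the tube's rim. Its own y axis runs along the screwdriver from blade to handle end. The handle is 24 mm thick and runs from 50 mm below to 50 mm above this point; the blade is a straight rod 8.4 mm thick, and its flat tip is 140 mm below this point. When home, this point is 50 mm above the tube's rim.
- long_handle (a point): Middle of the handle (28 mm thick, 100 mm long) of the longer screwdriver (220 mm), which stands in the other tube with its tip on the foot plate; its handle reaches 26 mm higher than that of the shorter one. To be left alone.
- paint_tin_mid (a point): Bystander: paint tin, 78 mm across, 77 high; its centre.
- tape_measure_mid (a point): Bystander: tape measure lying on its side, 62 x 85 x 37 mm; its centre.
- sanding_block_mid (a point): Bystander: sanding block 62 x 113 x 31 mm; its centre.
- orange_tote: Fixed obstacle behind the stand: a tote about 0.28 x 0.36 m with a grey tray on top. Tray rim 0.22 m above the bench, things on it up to 0.31 m; it fills x = 0.52 to 0.85, y = -0.30 to 0.11 of the world. Origin: centre of its underside.
- driver_short: The shorter screwdriver as a whole; origin at the middle of its length, on one side of it. Use short_handle for its place.

How it is judged:
By the outcome, as a careful person would: the job done as asked, in the order asked, and still so for the second after the job is handed in, with the robot touching nothing.
It also fails if it takes over 67 s, if anything falls off the work surface, if the arm or the gripper's body presses on something with over 40 N, if the wrist force passes 120 N, or if a joint passes its speed limit or range.

## Working session

There is one attempt and no reset: what is moved stays moved. The work goes in short steps, Python scripts to look and compute and a tool call to move; the robot and the scene stay as the last step left them, time stands still between calls to the robot, and variables do not carry over. Pictures are saved under pics/ and viewed, and the job is handed in when it is done.

Besides the shell and the picture viewer there is one more tool, called after "Call:" as a command line: name --argument value ..., lists and objects as JSON in quotes. jog_arm: Moves the arm, as the interface text tells. Its arguments: {"type":"object","properties":{"increments":{"type":"array","items":{"type":"object","properties":{"rx":{"type":"number"},"ry":{"type":"number"},"rz":{"type":"number"},"x":{"type":"number"},"y":{"type":"number"},"z":{"type":"number"},"hand":{"type":"number"}}}},"force":{"type":"number"}},"required":["increments"]}

```bash
ls; mkdir -p pics; python3 - <<'E'
from rig import *
import cv2
s=sense();print(s)
for n in ("side","top","wrist"):
    cv2.imwrite(f"pics/{n}0.png",capture(n)[:,:,::-1]); c=get_calibration(n);print(n,c)
E
```

```text
pics
{'time_s': 0.0, 'joints': array([-1.34243049e+00,  3.13431165e-01,  1.49843419e+00,  7.76310615e-06,
        1.33100579e+00, -2.23398923e-01]), 'dq': array([-5.79772147e-05, -1.65573982e-05,  1.69804411e-05,  7.08414438e-04,
        5.33656367e-04,  9.19912297e-04]), 'tau': array([ 1.00124136e-03, -4.12262034e+01, -2.59740651e+01, -3.99231521e-05,
        4.22999947e-03,  8.69323856e-06]), 'eef_pos': array([ 229.12238898, -472.07805891,  230.74580626]), 'ee_rot': array([ 0.15791548,  0.6891456 ,  0.15881952, -0.68914251]), 'force': array([-0.79343381,  0.70240714, -0.62778695]), 'wrist_torque': array([-0.0301852 , -0.01803285, -0.00244714]), 'grip_width': 0.9969594860708644}
side {'camera_matrix': array([[440.44789   ,   0.        , 316.72100353],
       [  0.        , 440.44789   , 240.58057006],
       [  0.        ,   0.        ,   1.        ]]), 'R': array([[ 0.97258469,  0.23204899, -0.01524089],
       [ 0.18695314, -0.81918648, -0.5422011 ],
       [-0.13830235,  0.52448716, -0.84011052]]), 't': array([-487.23161088, -100.58727941, 1204.26693063])}
top {'camera_matrix': a
[... 198 characters left out ...]
168567],
       [-0.99360418, -0.00133825, -0.11291126],
       [ 0.11291365, -0.02167318, -0.9933684 ]]), 't': array([ -95.54812317,  543.65787765, 1428.13926695])}
wrist {'camera_matrix': array([[382.35858142,   0.        , 320.31935867],
       [  0.        , 382.35858142, 239.86975785],
       [  0.        ,   0.        ,   1.        ]]), 'T_tool_cam': array([[ 5.61728820e-04, -2.58470057e-01,  9.66019107e-01,
        -1.42564684e+02],
       [ 9.99999841e-01,  1.82720680e-04, -5.32599100e-04,
         4.71564009e-01],
       [-3.88507481e-05,  9.66019253e-01,  2.58470119e-01,
        -6.48214250e+01],
       [ 0.00000000e+00,  0.00000000e+00,  0.00000000e+00,
         1.00000000e+00]])}
```

View pics/side0.png

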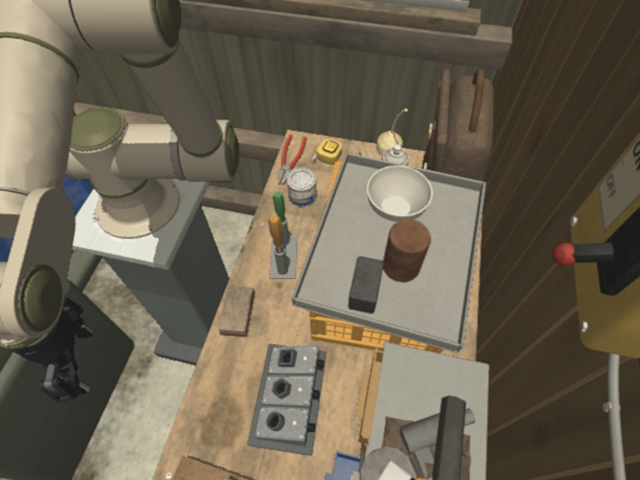

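View pics/top0.png

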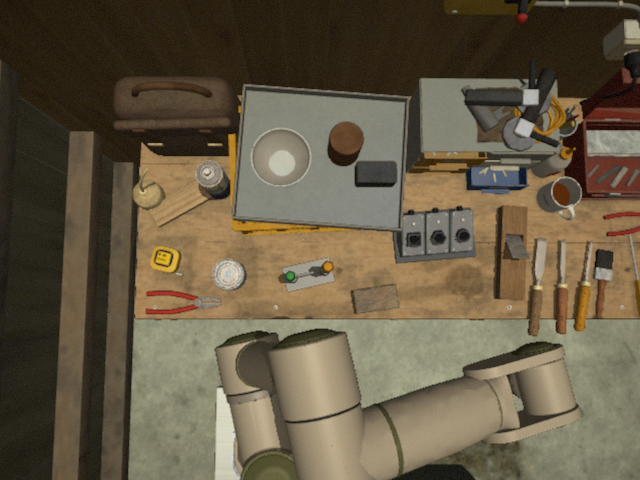

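View pics/wrist0.png

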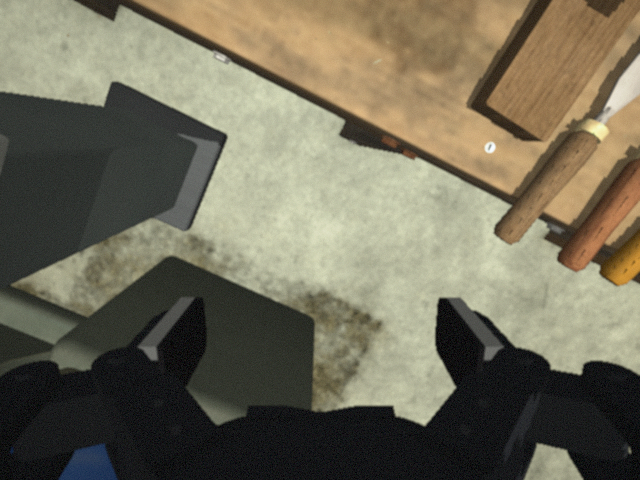

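```bash
python3 - <<'E'
import cv2
t=cv2.imread("pics/top0.png");s=cv2.imread("pics/side0.png")
def z(im,x,y,w,h,f,n): cv2.imwrite(n,cv2.resize(im[y:y+h,x:x+w],None,fx=f,fy=f,interpolation=cv2.INTER_CUBIC))
z(t,265,245,90,60,8,"pics/c1.png");z(t,390,195,95,75,8,"pics/c2.png")
z(s,245,180,65,110,5,"pics/c3.png");z(s,240,335,95,120,5,"pics/c4.png")
E
```

```text
(no output)
```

View pics/c1.png

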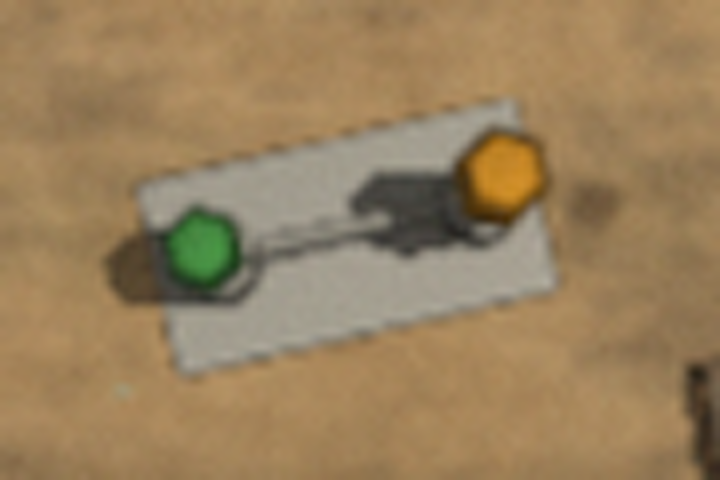

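View pics/c2.png

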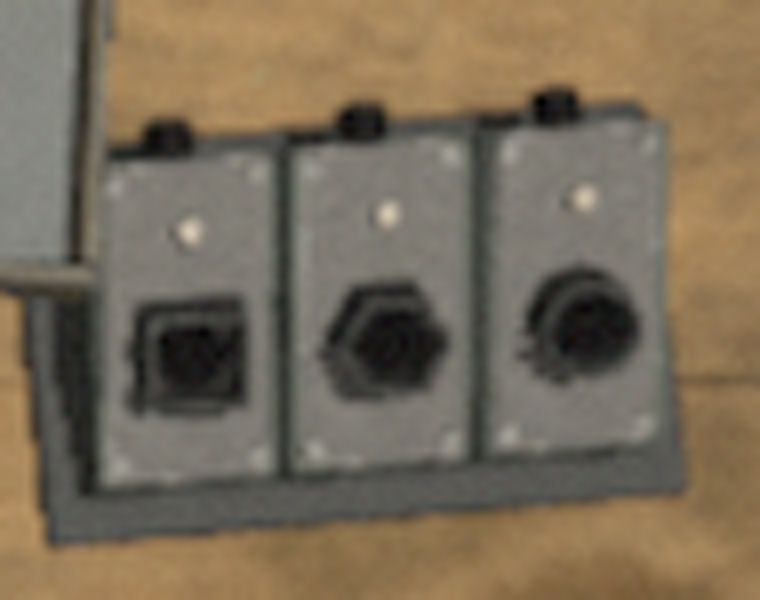

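View pics/c3.png

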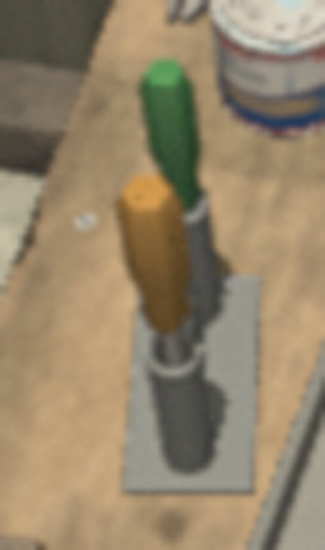

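View pics/c4.png

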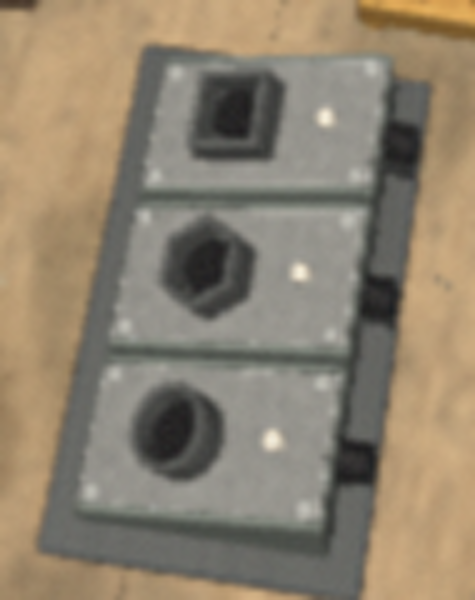

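```bash
cat > h.py <<'E'
import numpy as np, cv2
from rig import *
from scipy.spatial.transform import Rotation as Ro
from scipy.optimize import least_squares
def q2R(q): return Ro.from_quat([q[1],q[2],q[3],q[0]]).as_matrix()
def proj(n,X,pose=None):
    c=get_calibration(n);X=np.atleast_2d(X)
    if n=="wrist":
        p,q=pose;T=c["T_tool_cam"];Xt=(X-p)@q2R(q);Xc=(Xt-T[:3,3])@T[:3,:3]
    else: Xc=X@c["R"].T+c["t"]
    u=Xc@c["camera_matrix"].T;return u[:,:2]/u[:,2:]
def rz(a): return Ro.from_euler('z',a).as_matrix()
th=np.radians(25)
def face(u,v,h): # unit frame: u up slope from face centre, v along y, h above face
    return np.array([u*np.cos(th)-h*np.sin(th),v,45.5+u*np.sin(th)+h*np.cos(th)+8])
E
cat > fit0.py <<'E'
from h import *
t=lambda L,o,f:np.array(L,float)/f+np.array(o)-0.5+0.5/f
# stand
foot=t([(137,185),(515,98),(557,290),(183,375)],(265,245),8)
footS=t([(140,280),(258,277),(250,490),(125,490)],(245,180),5)
def S(p,X): return np.array(X)@rz(p[2]).T+np.array([p[0],p[1],0])
# top: left=+y, up=+x ; tube a at +y
C=[(32,63,6),(32,-63,6),(-32,-63,6),(-32,63,6)]
hs=t([(203,248)],(265,245),8);ho=t([(502,172)],(265,245),8)
def f(p):
    # side view: order upper-left.. of footS: far is +y? 
    r=proj("top",S(p,C))-foot
    r2=proj("side",S(p,[C[3],C[0],C[1],C[2]]))-footS
    r3=proj("top",S(p,[(0,42,200),(0,-42,226)]))-np.vstack([hs,ho])
    return np.r_[r.ravel(),r2.ravel(),r3.ravel()]
s=least_squares(f,[400,0,0.2]);print("stand",s.x,np.round(s.fun.reshape(-1,2),1).tolist())
print("short",S(s.x,[(0,42,150)]),"long",S(s.x,[(0,-42,176)]))
tc=t([(98,488),(278,472),(280,150),(105,160),(292,470),(470,460),(478,125),(292,140),(490,455),(665,440),(665,120),(487,130)],(390,195),8)
tp=t([(190,231),(387,213),(584,197)],(390,195),8)
sc=t([(143,188),(165,60),(390,57),(378,195)][1:2]+[(143,188),(378,195),(390,57),(135,205),(110,352),(353,355),(370,208),(103,365),(80,515),(327,525),(347,370)],(240,335),5)
sp=t([(325,117),(300,272),(272,440)],(240,335),5)
L=50/np.cos(th)
cor=[face(u,v+k,0) for k in(62,0,-62) for u,v in((-L,29),(-L,-29),(L,-29),(L,29))]
def g(p):
    P=[face(p[3]+40,k,7) for k in(62,0,-62)]
    return np.r_[(proj("top",S(p,cor))-tc).ravel(),(proj("side",S(p,cor))-sc).ravel(),(proj("top",S(p,P))-tp).ravel(),(proj("side",S(p,P))-sp).ravel()]
s=least_squares(g,[480,-330,0.05,-12]);print("units",s.x,np.round(s.fun.reshape(-1,2),1).tolist())
for n,k in(("sq",62),("hex",0),("rnd",-62)): print(n,S(s.x,[face(s.x[3],k,10)]))
s0=sense();print(q2R(s0["ee_rot"]))
E
python3 fit0.py
```

```text
stand [ 4.33814394e+02 -7.33871782e+01  2.28289834e-01] [[-0.1, 0.2], [0.2, 0.0], [0.7, 0.3], [-0.4, 0.8], [-0.1, -1.0], [1.1, -0.5], [1.1, 0.3], [-0.3, 0.3], [0.5, -0.1], [0.2, 0.3]]
short [[424.30928724 -32.47687448 150.        ]] long [[ 443.31950023 -114.29748192  176.        ]]
units [ 5.37350651e+02 -3.98708341e+02  9.22856352e-02 -8.53101630e+00] [[0.4, 0.7], [0.4, 0.6], [-0.5, -0.4], [-1.7, 0.4], [0.2, 0.7], [0.4, -0.1], [-0.7, 0.5], [-0.4, 0.7], [-0.5, 0.4], [-0.0, 0.2], [0.5, -1.1], [-0.2, -0.3], [0.4, 0.2], [-0.6, 1.4], [-0.6, 0.1], [1.1, -0.5], [0.6, -0.1], [-0.2, -0.7], [-0.3, 0.6], [0.7, -0.4], [0.7, -1.2], [-0.9, -0.2], [-0.2, 1.8], [0.6, -0.2], [0.0, 0.4], [0.0, 0.4], [-0.1, 0.2], [0.2, 0.3], [0.2, 0.4], [0.4, 0.4]]
sq [[ 519.73003563 -338.07414657   58.95771459]]
hex [[ 525.44362684 -399.8103181    58.95771459]]
rnd [[ 531.15721806 -461.54648963   58.95771459]]
[[-1.92553976e-04  4.36612933e-01 -8.99649437e-01]
 [ 9.27243789e-04 -8.99648989e-01 -4.36612914e-01]
 [-9.99999552e-01 -9.18265905e-04 -2.31615640e-04]]
```

```bash
cat > plan.py <<'E'
from h import *
def plan(p1,R1,n,p0=None,R0=None,vert=True):
    s=sense()
    if p0 is None: p0=s["eef_pos"]
    R0=q2R(s["ee_rot"]) if R0 is None else R0
    w=Ro.from_matrix(R0.T@R1).as_rotvec()
    R=R0.copy();p=np.array(p0,float);d=(np.array(p1)-p0)/n
    import json
    rows=[]
    for k in range(n):
        want=p0+d*(k+1)
        t=np.round(R.T@(want-p),1);wk=np.round(w/n,4)
        r={a:float(b) for a,b in zip(("x","y","z"),t) if abs(b)>0.04}
        r.update({a:float(b) for a,b in zip(("rx","ry","rz"),wk) if abs(b)>2e-4})
        rows.append(r); p=p+R@t; R=R@Ro.from_rotvec(wk).as_matrix()
    for i in range(0,n,5): print(json.dumps(rows[i:i+5]))
    return p,R
def down(yaw): # tool y at yaw, pointing down
    y=np.array([np.cos(yaw),np.sin(yaw),0]);x=np.array([0,0,-1.]);return np.c_[x,y,np.cross(x,y)]
E
python3 - <<'E'
from plan import *
print(plan([424,-32,300],down(0.228),10))
E
```

```text
[{"x": -6.9, "y": -31.1, "z": -36.7, "rx": -0.1347}, {"x": -6.9, "y": -25.9, "z": -40.6, "rx": -0.1347}, {"x": -6.8, "y": -20.2, "z": -43.7, "rx": -0.1347}, {"x": -6.9, "y": -14.1, "z": -46.0, "rx": -0.1347}, {"x": -6.9, "y": -7.8, "z": -47.5, "rx": -0.1347}]
[{"x": -6.9, "y": -1.4, "z": -48.1, "rx": -0.1347}, {"x": -7.0, "y": 5.1, "z": -47.9, "rx": -0.1347}, {"x": -6.9, "y": 11.5, "z": -46.8, "rx": -0.1347}, {"x": -6.9, "y": 17.6, "z": -44.7, "rx": -0.1347}, {"x": -6.9, "y": 23.5, "z": -42.0, "rx": -0.1347}]
(array([423.99927967, -32.04890868, 299.98755706]), array([[ 2.44129595e-04,  9.74112643e-01,  2.26063044e-01],
       [-3.07508845e-04,  2.26063113e-01, -9.74112609e-01],
       [-9.99999923e-01,  1.68293331e-04,  3.54736949e-04]]))
```

Call:
jog_arm --increments '[{"x": -6.9,"y": -31.1,"z": -36.7,"rx": -0.1347},{"x": -6.9,"y": -25.9,"z": -40.6,"rx": -0.1347},{"x": -6.8,"y": -20.2,"z": -43.7,"rx": -0.1347},{"x": -6.9,"y": -14.1,"z": -46.0,"rx": -0.1347},{"x": -6.9,"y": -7.8,"z": -47.5,"rx": -0.1347}]'

```text
schema error: expected keys rx, ry, rz, x, y, z, hand
```

Call:
jog_arm --increments '[{"x": -6.9,"y": -1.4,"z": -48.1,"rx": -0.1347},{"x": -7.0,"y": 5.1,"z": -47.9,"rx": -0.1347},{"x": -6.9,"y": 11.5,"z": -46.8,"rx": -0.1347},{"x": -6.9,"y": 17.6,"z": -44.7,"rx": -0.1347},{"x": -6.9,"y": 23.5,"z": -42.0,"rx": -0.1347}]'

```text
schema error: expected keys rx, ry, rz, x, y, z, hand
```

Call:
jog_arm --increments '[{"x": 0},{"x": 0}]'

```text
schema error: expected keys rx, ry, rz, x, y, z, hand
```

```bash
python3 - <<'E'
from h import *
s=sense();print(s["eef_pos"],s["joints"],s["time_s"],s["dq"].max())
cv2.imwrite("pics/w1.png",capture("wrist")[:,:,::-1])
P=s["eef_pos"],s["ee_rot"]
print(q2R(s["ee_rot"]))
print(proj("wrist",[[424.3,-32.5,200],[424.3,-32.5,100],[443.3,-114.3,226]],P))
E
```

```text
[ 229.17081707 -472.14054812  230.87285881] [-1.34237338e+00  3.13321511e-01  1.49824571e+00  2.30747508e-05
  1.33097219e+00 -2.23412984e-01] 0.15 4.870492733032028e-05
[[-1.92553976e-04  4.36612933e-01 -8.99649437e-01]
 [ 9.27243789e-04 -8.99648989e-01 -4.36612914e-01]
 [-9.99999552e-01 -9.18265905e-04 -2.31615640e-04]]
[[-1001.91860436 -1196.04259236]
 [ -316.48076149  -504.96771118]
 [ -940.14029798 -1482.31166726]]
```

View pics/w1.png

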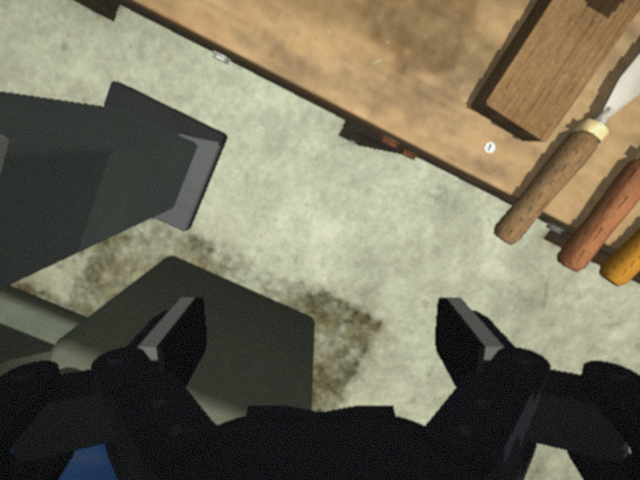

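The picture is unchanged from the first wrist view: the moves were refused because every key is required. I'm resending them with all keys filled in.

Call:
jog_arm --increments '[{"x": -6.9,"y": -31.1,"z": -36.7,"rx": -0.1347,"ry": 0,"rz": 0,"hand": 85},{"x": -6.9,"y": -25.9,"z": -40.6,"rx": -0.1347,"ry": 0,"rz": 0,"hand": 85},{"x": -6.8,"y": -20.2,"z": -43.7,"rx": -0.1347,"ry": 0,"rz": 0,"hand": 85},{"x": -6.9,"y": -14.1,"z": -46.0,"rx": -0.1347,"ry": 0,"rz": 0,"hand": 85},{"x": -6.9,"y": -7.8,"z": -47.5,"rx": -0.1347,"ry": 0,"rz": 0,"hand": 85}]'

```text
time_s: 0.82
eef_pos: [327.0, -250.8, 265.9]
ee_rot: [0.378, 0.597, 0.378, -0.597]
force: [0.2, -1.0, -0.2]
grip_width: 0.996
```

Call:
jog_arm --increments '[{"x": -6.9,"y": -1.4,"z": -48.1,"rx": -0.1347,"ry": 0,"rz": 0,"hand": 85},{"x": -7.0,"y": 5.1,"z": -47.9,"rx": -0.1347,"ry": 0,"rz": 0,"hand": 85},{"x": -6.9,"y": 11.5,"z": -46.8,"rx": -0.1347,"ry": 0,"rz": 0,"hand": 85},{"x": -6.9,"y": 17.6,"z": -44.7,"rx": -0.1347,"ry": 0,"rz": 0,"hand": 85},{"x": -6.9,"y": 23.5,"z": -42.0,"rx": -0.1347,"ry": 0,"rz": 0,"hand": 85}]'

```text
time_s: 1.45
eef_pos: [424.4, -30.7, 300.5]
ee_rot: [0.555, 0.439, 0.555, -0.439]
force: [-0.2, -0.2, 0.6]
grip_width: 0.992
```

Call:
jog_arm --increments '[{"x": 0,"y": 0,"z": 0,"rx": 0,"ry": 0,"rz": 0,"hand": 85},{"x": 0,"y": 0,"z": 0,"rx": 0,"ry": 0,"rz": 0,"hand": 85}]'

```text
time_s: 1.7
eef_pos: [423.8, -32.5, 300.0]
ee_rot: [0.553, 0.44, 0.554, -0.44]
force: [-0.3, 0.1, -0.2]
grip_width: 0.995
```

```bash
python3 - <<'E'
from h import *
s=sense();print(s["eef_pos"],s["joints"],s["time_s"],s["dq"].max())
cv2.imwrite("pics/w2.png",capture("wrist")[:,:,::-1])
P=s["eef_pos"],s["ee_rot"]
print(q2R(s["ee_rot"]))
print(proj("wrist",[[424.3,-32.5,200],[424.3,-32.5,100],[443.3,-114.3,226]],P))
E
```

```text
[423.8141657  -32.52436481 300.04071928] [-3.53538264e-01  4.24402498e-02  1.64363763e+00 -3.16069543e-04
  1.45603822e+00 -5.80750516e-01] 1.7 0.0030102693321895674
[[-5.99779514e-04  9.74289800e-01  2.25297639e-01]
 [-1.13345291e-04  2.25297612e-01 -9.74289984e-01]
 [-9.99999814e-01 -6.09895600e-04 -2.46977318e-05]]
[[321.67242633 239.89908428]
 [321.37497835 211.52844052]
 [321.78442769 375.52439561]]
```

View pics/w2.png

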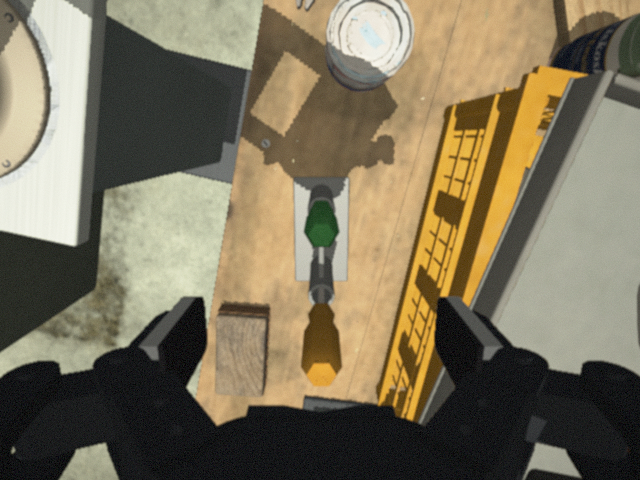

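```bash
python3 - <<'E'
import cv2
t=cv2.imread("pics/w2.png")
cv2.imwrite("pics/c5.png",cv2.resize(t[170:400,270:380],None,fx=5,fy=5,interpolation=cv2.INTER_CUBIC)[:600])
E
```

```text
(no output)
```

View pics/c5.png

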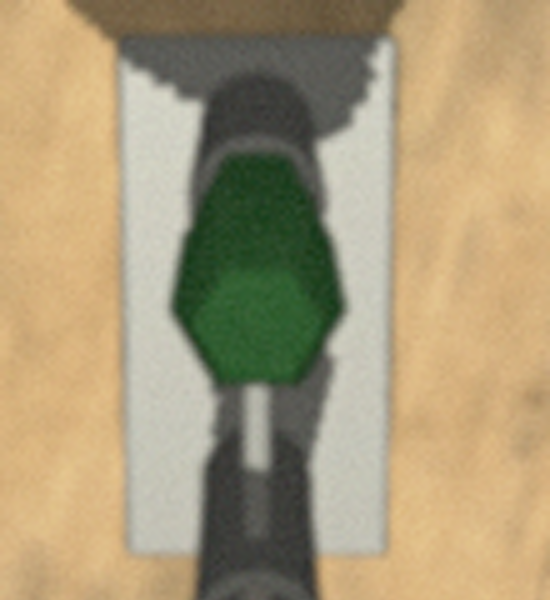

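```bash
sed -i 's/    for i in range(0,n,5).*/    for r in rows:\n        for a in ("x","y","z","rx","ry","rz"): r.setdefault(a,0)\n        r["hand"]=HAND\n    for i in range(0,n,5): print(json.dumps(rows[i:i+5]))/; s/^def plan/HAND=85\ndef plan/' plan.py
python3 - <<'E'
from plan import *
p,R=plan([424,-30.5,230],down(-0.296),5)
plan([424,-30.5,141],down(-0.296),5,p,R)
E
```

```text
[{"x": 14.0, "y": 0.2, "z": -0.5, "rx": 0.1045, "ry": 0, "rz": 0, "hand": 85}, {"x": 14.0, "y": 0.1, "z": -0.4, "rx": 0.1045, "ry": 0, "rz": 0, "hand": 85}, {"x": 14.0, "y": 0.1, "z": -0.5, "rx": 0.1045, "ry": 0, "rz": 0, "hand": 85}, {"x": 14.0, "z": -0.5, "rx": 0.1045, "y": 0, "ry": 0, "rz": 0, "hand": 85}, {"x": 14.0, "y": -0.1, "z": -0.5, "rx": 0.1045, "ry": 0, "rz": 0, "hand": 85}]
[{"x": 17.8, "y": 0, "z": 0, "rx": 0, "ry": 0, "rz": 0, "hand": 85}, {"x": 17.8, "y": 0, "z": 0, "rx": 0, "ry": 0, "rz": 0, "hand": 85}, {"x": 17.8, "y": 0, "z": 0, "rx": 0, "ry": 0, "rz": 0, "hand": 85}, {"x": 17.8, "y": 0, "z": 0, "rx": 0, "ry": 0, "rz": 0, "hand": 85}, {"x": 17.8, "y": 0, "z": 0, "rx": 0, "ry": 0, "rz": 0, "hand": 85}]
```

Call:
jog_arm --increments '[{"x": 14.0,"y": 0.2,"z": -0.5,"rx": 0.1045,"ry": 0,"rz": 0,"hand": 85},{"x": 14.0,"y": 0.1,"z": -0.4,"rx": 0.1045,"ry": 0,"rz": 0,"hand": 85},{"x": 14.0,"y": 0.1,"z": -0.5,"rx": 0.1045,"ry": 0,"rz": 0,"hand": 85},{"x": 14.0,"z": -0.5,"rx": 0.1045,"y": 0,"ry": 0,"rz": 0,"hand": 85},{"x": 14.0,"y": -0.1,"z": -0.5,"rx": 0.1045,"ry": 0,"rz": 0,"hand": 85}]'

```text
time_s: 2.38
eef_pos: [423.9, -30.9, 229.7]
ee_rot: [-0.419, -0.569, -0.419, 0.569]
force: [-0.3, 0.7, 0.9]
grip_width: 0.996
```

Call:
jog_arm --increments '[{"x": 0,"y": 0,"z": 0,"rx": 0,"ry": 0,"rz": 0,"hand": 85},{"x": 0,"y": 0,"z": 0,"rx": 0,"ry": 0,"rz": 0,"hand": 85}]'

```text
time_s: 2.62
eef_pos: [424.4, -30.4, 230.8]
ee_rot: [0.422, 0.568, 0.421, -0.568]
force: [0.0, 0.7, -0.2]
grip_width: 0.995
```

```bash
python3 - <<'E'
from h import *
s=sense();print(s["eef_pos"],s["joints"],s["time_s"])
cv2.imwrite("pics/w3.png",capture("wrist")[:,:,::-1])
P=s["eef_pos"],s["ee_rot"]
print(proj("wrist",[[424,-30.5,200],[424,-30.5,100],[443.3,-114.3,226]],P))
E
```

```text
[424.36525224 -30.4095214  230.81210415] [-3.48393719e-01  9.08971936e-02  1.77325105e+00 -3.75835201e-05
  1.27677660e+00 -5.45120736e-02] 2.625
[[319.74286119 276.9531051 ]
 [319.90033713 229.04961806]
 [411.35856875 447.06772316]]
```

View pics/w3.png

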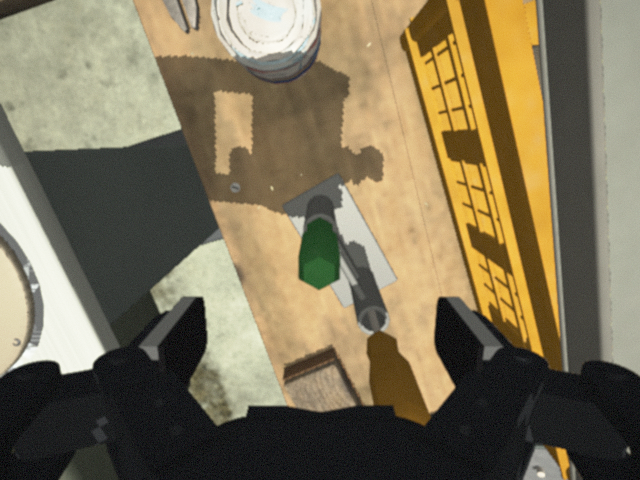

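```bash
python3 - <<'E'
import cv2
t=cv2.imread("pics/w3.png")
cv2.imwrite("pics/c6.png",cv2.resize(t[165:340,265:405],None,fx=4,fy=4,interpolation=cv2.INTER_CUBIC)[:])
from h import *
p=[433.8,-73.4,.2283]
C=np.array([(32,63,6),(32,-63,6),(-32,-63,6),(-32,63,6),(0,42,100),(0,-42,100)])@rz(p[2]).T+[p[0],p[1],0]
s=sense();print((proj("wrist",C,(s["eef_pos"],s["ee_rot"]))-[265,165])*4+1.5)
E
```

```text
[[297.23646866  34.42794174]
 [537.29810791 465.64107616]
 [318.6566196  580.25495132]
 [ 67.29132174 167.27406986]
 [225.40800331 268.03270845]
 [438.68250697 628.39963737]]
```

View pics/c6.png

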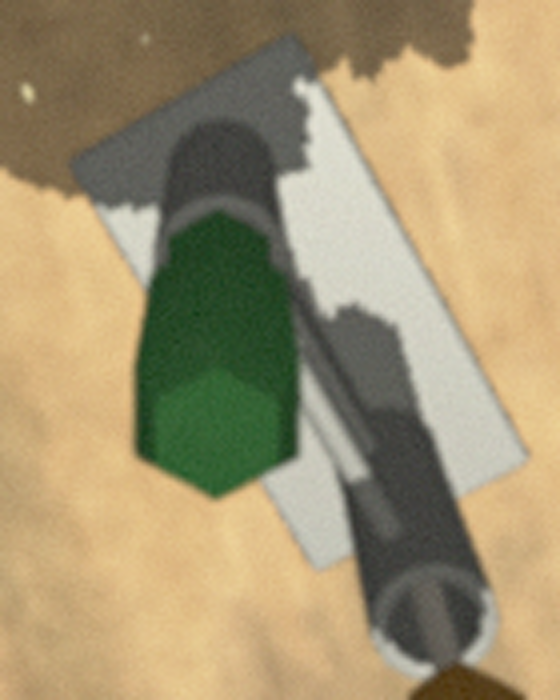

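Call:
jog_arm --increments '[{"x": 18,"y": 0,"z": -0.8,"rx": 0,"ry": 0,"rz": 0,"hand": 85},{"x": 18,"y": 0,"z": 0,"rx": 0,"ry": 0,"rz": 0,"hand": 85},{"x": 18,"y": 0,"z": 0,"rx": 0,"ry": 0,"rz": 0,"hand": 85},{"x": 18,"y": 0,"z": 0,"rx": 0,"ry": 0,"rz": 0,"hand": 60},{"x": 17,"y": 0,"z": 0,"rx": 0,"ry": 0,"rz": 0,"hand": 45}]'

```text
time_s: 3.3
eef_pos: [424.8, -29.3, 141.2]
ee_rot: [0.422, 0.568, 0.421, -0.568]
force: [-0.2, 0.3, 0.0]
grip_width: 0.598
```

Call:
jog_arm --increments '[{"x": 0,"y": 0,"z": 0,"rx": 0,"ry": 0,"rz": 0,"hand": 40},{"x": 0,"y": 0,"z": 0,"rx": 0,"ry": 0,"rz": 0,"hand": 35},{"x": 0,"y": 0,"z": 0,"rx": 0,"ry": 0,"rz": 0,"hand": 33}]'

```text
time_s: 3.68
eef_pos: [424.9, -29.2, 142.1]
ee_rot: [0.422, 0.568, 0.421, -0.568]
force: [0.4, -1.2, -0.4]
grip_width: 0.385
```

```bash
python3 - <<'E'
from h import *
s=sense();print(s["eef_pos"],s["time_s"],s["grip_width"]*85.4)
cv2.imwrite("pics/w4.png",capture("wrist")[:,:,::-1])
cv2.imwrite("pics/s4.png",cv2.resize(capture("side")[150:310,190:400,::-1],None,fx=3.7,fy=3.7,interpolation=cv2.INTER_CUBIC))
E
```

```text
[424.91143782 -29.16829002 142.05216659] 3.675 32.87451233500215
```

View pics/w4.png

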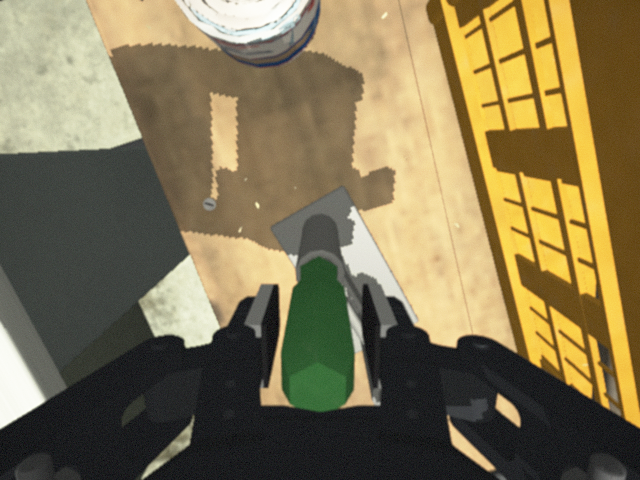

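View pics/s4.png

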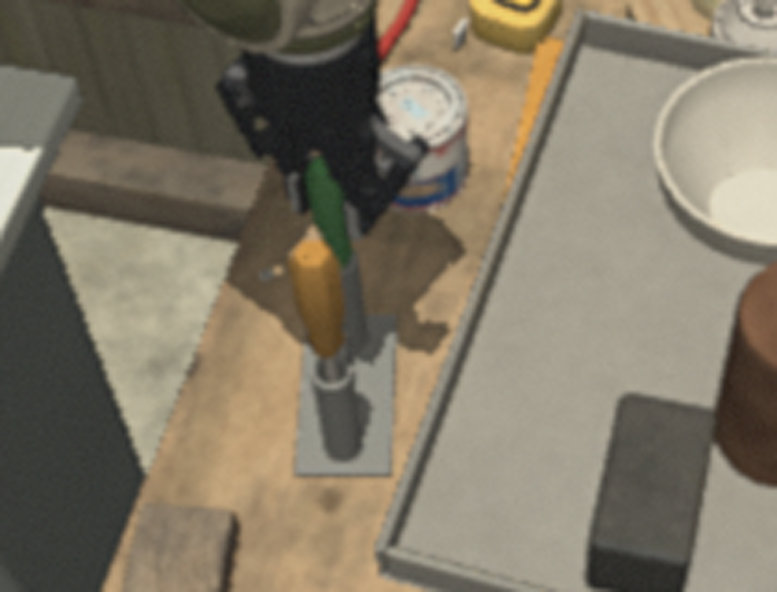

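The wrist view shows the green handle (centre about column 318) between the pads at columns 268 and 372. The side view shows the stand undisturbed, so I'm closing.

Call:
jog_arm --increments '[{"x": 0,"y": 0,"z": 0,"rx": 0,"ry": 0,"rz": 0,"hand": 27},{"x": 0,"y": 0,"z": 0,"rx": 0,"ry": 0,"rz": 0,"hand": 24},{"x": 0,"y": 0,"z": 0,"rx": 0,"ry": 0,"rz": 0,"hand": 22},{"x": 0,"y": 0,"z": 0,"rx": 0,"ry": 0,"rz": 0,"hand": 10}]' --force 20

```text
time_s: 4.28
eef_pos: [424.4, -29.0, 141.4]
ee_rot: [-0.421, -0.568, -0.421, 0.568]
force: [-0.6, 0.0, 2.3]
grip_width: 0.251
```

Call:
jog_arm --increments '[{"x": 0,"y": 0,"z": 0,"rx": 0,"ry": 0,"rz": 0,"hand": 5},{"x": 0,"y": 0,"z": 0,"rx": 0,"ry": 0,"rz": 0,"hand": 0},{"x": 0,"y": 0,"z": 0,"rx": 0,"ry": 0,"rz": 0,"hand": 0}]' --force 60

```text
time_s: 4.65
eef_pos: [424.5, -29.0, 141.4]
ee_rot: [0.421, 0.568, 0.421, -0.568]
force: [-1.4, 1.4, 4.8]
grip_width: 0.243
```

```bash
python3 - <<'E'
from h import *
s=sense();print(s["eef_pos"],s["time_s"],s["grip_width"]*85.4,s["force"])
cv2.imwrite("pics/w5.png",capture("wrist")[:,:,::-1])
E
```

```text
[424.51739432 -29.00220907 141.4197131 ] 4.65 20.732385404295048 [-1.41961703  1.43804393  4.8402746 ]
```

View pics/w5.png

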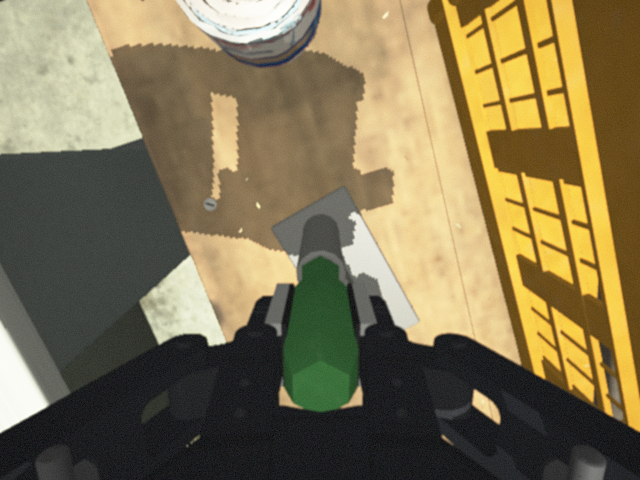

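Call:
jog_arm --increments '[{"x": -6,"y": 0,"z": 0,"rx": 0,"ry": 0,"rz": 0,"hand": 0},{"x": -10,"y": 0,"z": 0,"rx": 0,"ry": 0,"rz": 0,"hand": 0},{"x": -14,"y": 0,"z": 0,"rx": 0,"ry": 0,"rz": 0,"hand": 0},{"x": -15,"y": 0,"z": 0,"rx": 0,"ry": 0,"rz": 0,"hand": 0},{"x": -15,"y": 0,"z": 0,"rx": 0,"ry": 0,"rz": 0,"hand": 0}]'

```text
time_s: 5.32
eef_pos: [424.6, -29.0, 202.3]
ee_rot: [0.421, 0.568, 0.421, -0.568]
force: [-0.1, -0.1, -0.1]
grip_width: 0.245
```

```bash
python3 - <<'E'
from h import *
s=sense();print(s["eef_pos"],s["time_s"],s["grip_width"]*85.4,s["force"])
cv2.imwrite("pics/s6.png",cv2.resize(capture("side")[150:310,190:400,::-1],None,fx=3.7,fy=3.7,interpolation=cv2.INTER_CUBIC))
E
```

```text
[424.62149638 -29.03009483 202.32212924] 5.325 20.94237134494823 [-0.13392577 -0.14511034 -0.08338889]
```

View pics/s6.png

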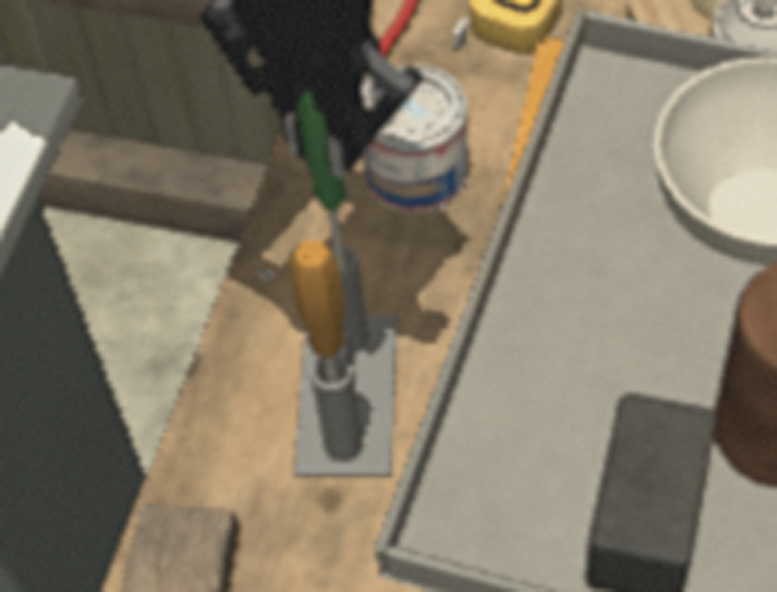

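The driver is rising and the stand is still flat in place. I'm continuing straight up.

Call:
jog_arm --increments '[{"x": -30,"y": 0,"z": 0,"rx": 0,"ry": 0,"rz": 0,"hand": 0},{"x": -36,"y": 0,"z": 0,"rx": 0,"ry": 0,"rz": 0,"hand": 0},{"x": -38,"y": 0,"z": 0,"rx": 0,"ry": 0,"rz": 0,"hand": 0},{"x": -38,"y": 0,"z": 0,"rx": 0,"ry": 0,"rz": 0,"hand": 0},{"x": -36,"y": 0,"z": 0,"rx": 0,"ry": 0,"rz": 0,"hand": 0}]'

```text
time_s: 6.0
eef_pos: [424.4, -29.0, 380.7]
ee_rot: [0.421, 0.568, 0.421, -0.568]
force: [0.0, -0.5, -1.1]
grip_width: 0.246
```

Call:
jog_arm --increments '[{"x": 0,"y": 0,"z": 0,"rx": 0,"ry": 0,"rz": 0,"hand": 0},{"x": 0,"y": 0,"z": 0,"rx": 0,"ry": 0,"rz": 0,"hand": 0}]'

```text
time_s: 6.25
eef_pos: [424.3, -28.9, 378.3]
ee_rot: [-0.421, -0.568, -0.422, 0.568]
force: [0.2, 0.1, -1.2]
grip_width: 0.245
```

```bash
python3 - <<'E'
from h import *
s=sense();print(s["eef_pos"],s["time_s"],s["joints"],s["force"])
cv2.imwrite("pics/w7.png",capture("wrist")[:,:,::-1])
cv2.imwrite("pics/s7.png",capture("side")[:,:,::-1])
# expected tip
R=q2R(s["ee_rot"])
for d in (125,131,137): print(d,proj("wrist",s["eef_pos"]+R@[d,0,0],(s["eef_pos"],s["ee_rot"])),proj("side",s["eef_pos"]+R@[d,0,0]))
E
```

```text
[424.32046956 -28.93951191 378.3451386 ] 6.25 [-3.45081901e-01  2.30142451e-02  1.46610364e+00  1.18486303e-05
  1.65389067e+00 -5.06004635e-02] [ 0.24553972  0.05195888 -1.24495482]
125 [[320.45823449 230.66541587]] [[275.79336298 175.78318591]]
131 [[320.45835083 228.74809432]] [[276.05735222 177.68847469]]
137 [[320.45846246 226.9082859 ]] [[276.31847122 179.57304801]]
```

View pics/w7.png

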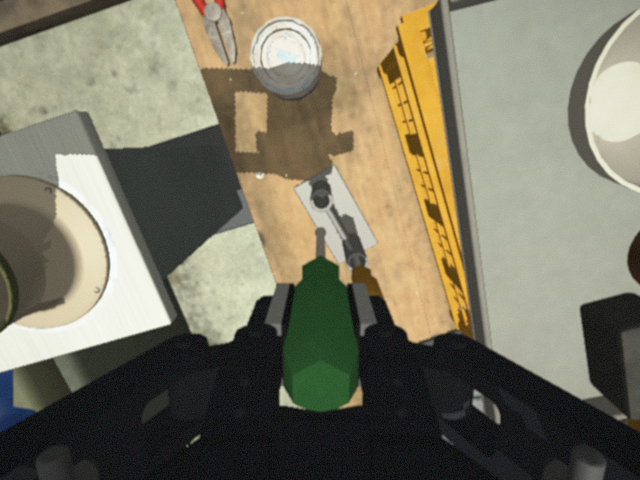

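View pics/s7.png

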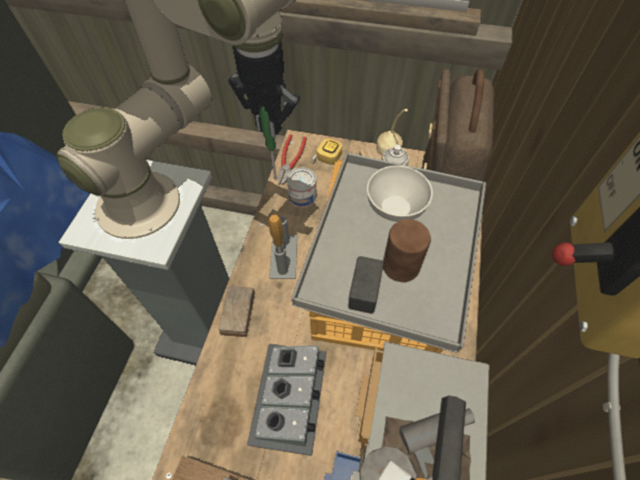

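```bash
cat >> plan.py <<'E'
YU=0.0923
def tiltR(psi,yu=YU): return rz(yu)@Ro.from_euler('y',-25,degrees=True).as_matrix()@rz(-yu)@down(psi)
AX=rz(YU)@np.array([np.sin(th),0,-np.cos(th)])
TIP=131.4
E
sed -i 's/^HAND=85/HAND=0/' plan.py
python3 - <<'E'
from plan import *
K=np.array([519.7,-338.1,59.0])
R1=tiltR(-0.296); print(AX,R1)
tgt=K-AX*(60+TIP);print(tgt)
s=sense();p0=s["eef_pos"]
mid=np.array([400,-190,340])
p,R=plan(mid,q2R(s["ee_rot"]),4)
plan(tgt,R1,5,p,R)
E
```

```text
[ 0.42081934  0.0389523  -0.90630779] [[ 0.42081934  0.87016284 -0.25637418]
 [ 0.0389523  -0.29968915 -0.95324138]
 [-0.90630779  0.39115604 -0.16000983]]
[ 439.15517916 -345.55547077  232.46731044]
[{"x": 9.5, "y": 5.9, "z": 40.3, "rx": 0, "ry": 0, "rz": 0, "hand": 0}, {"x": 9.6, "y": 5.9, "z": 40.3, "rx": 0, "ry": 0, "rz": 0, "hand": 0}, {"x": 9.5, "y": 5.9, "z": 40.3, "rx": 0, "ry": 0, "rz": 0, "hand": 0}, {"x": 9.5, "y": 5.9, "z": 40.3, "rx": 0, "ry": 0, "rz": 0, "hand": 0}]
[{"x": 21.5, "y": 16.6, "z": 27.5, "ry": 0.033, "rz": 0.0812, "rx": 0, "hand": 0}, {"x": 21.8, "y": 14.8, "z": 28.2, "ry": 0.033, "rz": 0.0812, "rx": 0, "hand": 0}, {"x": 22.0, "y": 13.1, "z": 28.9, "ry": 0.033, "rz": 0.0812, "rx": 0, "hand": 0}, {"x": 22.0, "y": 11.2, "z": 29.7, "ry": 0.033, "rz": 0.0812, "rx": 0, "hand": 0}, {"x": 21.9, "y": 9.5, "z": 30.4, "ry": 0.033, "rz": 0.0812, "rx": 0, "hand": 0}]
```

```bash

python3 - <<'E'
from plan import *
K=np.array([519.7,-338.1,59.0])
R1=tiltR(-0.296)
tgt=K-AX*(60+TIP)
s=sense()
p,R=plan(np.array([398,-190,376]),q2R(s["ee_rot"]),4)
plan(tgt,R1,5,p,R)
E
```

```text
[{"x": 0.5, "y": 5.4, "z": 40.4, "rx": 0, "ry": 0, "rz": 0, "hand": 0}, {"x": 0.6, "y": 5.4, "z": 40.5, "rx": 0, "ry": 0, "rz": 0, "hand": 0}, {"x": 0.5, "y": 5.4, "z": 40.4, "rx": 0, "ry": 0, "rz": 0, "hand": 0}, {"x": 0.5, "y": 5.4, "z": 40.5, "rx": 0, "ry": 0, "rz": 0, "hand": 0}]
[{"x": 28.7, "y": 17.0, "z": 27.4, "ry": 0.033, "rz": 0.0812, "rx": 0, "hand": 0}, {"x": 29.0, "y": 14.6, "z": 28.3, "ry": 0.033, "rz": 0.0812, "rx": 0, "hand": 0}, {"x": 29.2, "y": 12.3, "z": 29.3, "ry": 0.033, "rz": 0.0812, "rx": 0, "hand": 0}, {"x": 29.1, "y": 9.9, "z": 30.2, "ry": 0.033, "rz": 0.0812, "rx": 0, "hand": 0}, {"x": 28.8, "y": 7.6, "z": 31.2, "ry": 0.033, "rz": 0.0812, "rx": 0, "hand": 0}]
```

Call:
jog_arm --increments '[{"x": 0.5,"y": 5.4,"z": 40.4,"rx": 0,"ry": 0,"rz": 0,"hand": 0},{"x": 0.6,"y": 5.4,"z": 40.5,"rx": 0,"ry": 0,"rz": 0,"hand": 0},{"x": 0.5,"y": 5.4,"z": 40.4,"rx": 0,"ry": 0,"rz": 0,"hand": 0},{"x": 0.5,"y": 5.4,"z": 40.5,"rx": 0,"ry": 0,"rz": 0,"hand": 0}]'

```text
time_s: 6.85
eef_pos: [397.7, -191.3, 376.4]
ee_rot: [-0.421, -0.568, -0.422, 0.568]
force: [0.4, -0.0, -0.4]
grip_width: 0.244
```

Call:
jog_arm --increments '[{"x": 28.7,"y": 17.0,"z": 27.4,"ry": 0.033,"rz": 0.0812,"rx": 0,"hand": 0},{"x": 29.0,"y": 14.6,"z": 28.3,"ry": 0.033,"rz": 0.0812,"rx": 0,"hand": 0},{"x": 29.2,"y": 12.3,"z": 29.3,"ry": 0.033,"rz": 0.0812,"rx": 0,"hand": 0},{"x": 29.1,"y": 9.9,"z": 30.2,"ry": 0.033,"rz": 0.0812,"rx": 0,"hand": 0},{"x": 28.8,"y": 7.6,"z": 31.2,"ry": 0.033,"rz": 0.0812,"rx": 0,"hand": 0}]'

```text
time_s: 7.48
eef_pos: [439.6, -346.5, 232.2]
ee_rot: [0.491, 0.686, 0.331, -0.422]
force: [1.3, -0.2, -0.2]
grip_width: 0.241
```

Call:
jog_arm --increments '[{"x": 0,"y": 0,"z": 0,"rx": 0,"ry": 0,"rz": 0,"hand": 0},{"x": 0,"y": 0,"z": 0,"rx": 0,"ry": 0,"rz": 0,"hand": 0}]'

```text
time_s: 7.72
eef_pos: [439.8, -345.3, 234.0]
ee_rot: [0.491, 0.686, 0.332, -0.423]
force: [-0.0, 0.7, -0.7]
grip_width: 0.244
```

```bash
cat > look.py <<'E'
import sys
from plan import *
n=sys.argv[1]
s=sense();R=q2R(s["ee_rot"]);tip=s["eef_pos"]+R@[TIP,0,0]
print("tcp",s["eef_pos"].round(2),"t",s["time_s"],"F",s["force"].round(2),"j",s["joints"].round(2),"w",s["grip_width"]*85.4)
print("tip",tip.round(2),"axis",R[:,0].round(4),"want",AX.round(4))
P=(s["eef_pos"],s["ee_rot"])
cv2.imwrite(f"pics/{n}.png",capture("wrist")[:,:,::-1])
print("tip px",proj("wrist",tip,P).round(1))
U=[537.35,-398.71,.09229,-8.53]
for nm,k in(("sq",62),("hex",0),("rnd",-62)):
    X=[rz(U[2])@face(U[3],k,h)+[U[0],U[1],0] for h in(10,18)]+[rz(U[2])@face(U[3]+40,k,7)+[U[0],U[1],0]]
    print(nm,"key/rim/pin px",proj("wrist",X,P).round(1).tolist())
E
python3 look.py w8
```

```text
tcp [ 439.81 -345.3   234.05] t 7.725 F [-0.    0.67 -0.73] j [-1.06  0.25  1.64  0.45  1.11 -0.94] w 20.800479800054628
tip [ 495.24 -340.17  115.02] axis [ 0.4218  0.039  -0.9058] want [ 0.4208  0.039  -0.9063]
tip px [[320.5 228.6]]
sq key/rim/pin px [[319.0, 213.6], [319.0, 215.4], [360.7, 196.2]]
hex key/rim/pin px [[344.2, 274.3], [344.7, 277.4], [384.2, 257.9]]
rnd key/rim/pin px [[367.4, 330.2], [368.4, 334.3], [405.8, 314.6]]
```

View pics/w8.png

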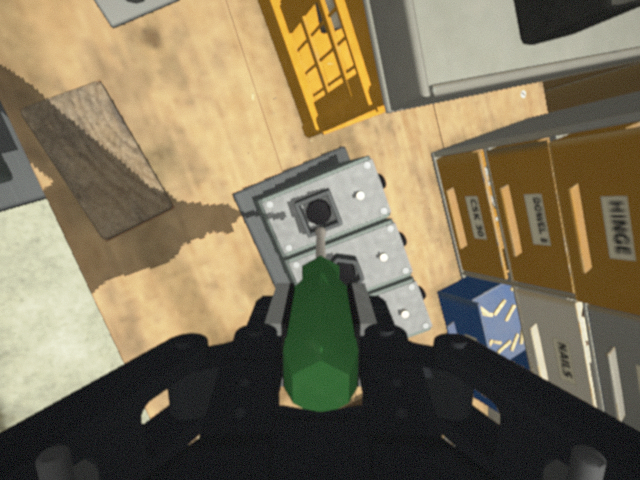

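```bash
python3 - <<'E'
import cv2
t=cv2.imread("pics/w8.png")
cv2.imwrite("pics/c8.png",cv2.resize(t[150:280,260:400],None,fx=5,fy=4.5,interpolation=cv2.INTER_CUBIC)[:])
E
```

```text
(no output)
```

View pics/c8.png

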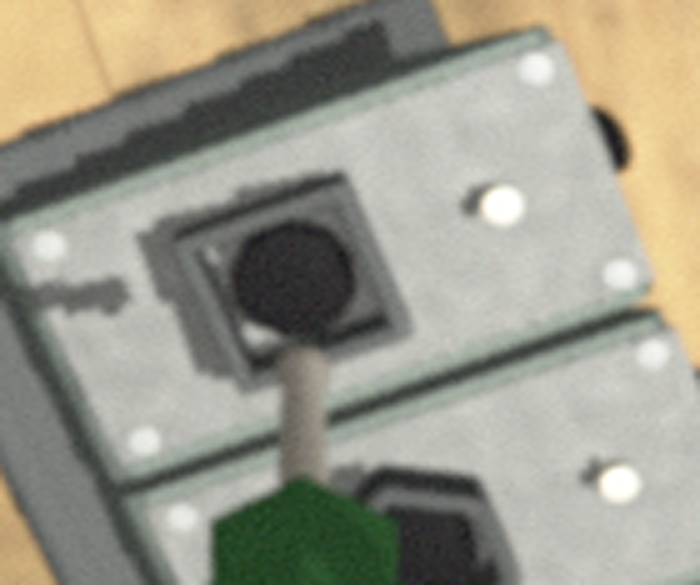

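```bash
cat > go.py <<'E'
import sys
from plan import *
U=[537.35,-398.71,.09229,-8.53]
def key(n): 
    k={"sq":62,"hex":0,"rnd":-62}[n]
    return rz(U[2])@face(U[3],k,10)+[U[0],U[1],0]+rz(U[2])@[0.3,0.7,0]
def go(n,off,rows):
    s=sense();R=q2R(s["ee_rot"]);tip=s["eef_pos"]+R@[TIP,0,0]
    e=R.T@(tip-key(n));print("tip rel key in tool axes",e.round(2),"F axis",(-s["force"]@AX).round(2),"t",s["time_s"])
    plan(key(n)-AX*(off+TIP),tiltR(-0.296),rows)
if __name__=="__main__": go(sys.argv[1],float(sys.argv[2]),int(sys.argv[3]))
E
python3 go.py sq 4 4
```

```text
tip rel key in tool axes [-61.7    1.91  -0.14] F axis -0.78 t 7.775
[{"x": 14.4, "y": -0.4, "rx": 0.0007, "rz": -0.0005, "z": 0, "ry": 0, "hand": 0}, {"x": 14.5, "y": -0.4, "z": 0.1, "rx": 0.0007, "rz": -0.0005, "ry": 0, "hand": 0}, {"x": 14.4, "y": -0.4, "rx": 0.0007, "rz": -0.0005, "z": 0, "ry": 0, "hand": 0}, {"x": 14.4, "y": -0.4, "z": 0.1, "rx": 0.0007, "rz": -0.0005, "ry": 0, "hand": 0}]
```

Call:
jog_arm --increments '[{"x": 14.4,"y": -0.5,"z": 0,"rx": 0.0007,"ry": 0,"rz": -0.0005,"hand": 0},{"x": 14.4,"y": -0.5,"z": 0,"rx": 0.0007,"ry": 0,"rz": -0.0005,"hand": 0},{"x": 14.4,"y": -0.5,"z": 0,"rx": 0.0007,"ry": 0,"rz": -0.0005,"hand": 0},{"x": 14.4,"y": -0.5,"z": 0,"rx": 0.0007,"ry": 0,"rz": -0.0005,"hand": 0},{"x": 0,"y": 0,"z": 0,"rx": 0,"ry": 0,"rz": 0,"hand": 0}]'

```text
time_s: 8.4
eef_pos: [462.6, -342.5, 179.9]
ee_rot: [0.489, 0.686, 0.332, -0.424]
force: [-1.5, 0.4, 0.7]
grip_width: 0.245
```

```bash
python3 look.py w9; python3 go.py sq -3 2; python3 - <<'E'
import cv2
t=cv2.imread("pics/w9.png")
cv2.imwrite("pics/c9.png",cv2.resize(t[130:300,240:420],None,fx=4,fy=3.5,interpolation=cv2.INTER_CUBIC)[:])
E
```

```text
tcp [ 462.55 -342.55  179.88] t 8.4 F [-1.45  0.42  0.73] j [-1.02  0.33  1.68  0.47  0.98 -0.96] w 20.952284082185454
tip [ 517.75 -337.2    60.76] axis [ 0.42    0.0407 -0.9066] want [ 0.4208  0.039  -0.9063]
tip px [[320.5 228.6]]
sq key/rim/pin px [[322.2, 228.6], [322.2, 231.2], [372.2, 207.7]]
hex key/rim/pin px [[352.3, 300.2], [353.1, 304.5], [399.9, 280.5]]
rnd key/rim/pin px [[379.5, 365.0], [381.0, 370.7], [425.0, 346.5]]
tip rel key in tool axes [-3.19 -1.11  0.23] F axis 0.41 t 8.45
[{"x": 3.1, "y": 0.5, "z": -0.2, "rx": -0.0005, "ry": -0.0005, "rz": 0.0005, "hand": 0}, {"x": 3.1, "y": 0.5, "z": -0.2, "rx": -0.0005, "ry": -0.0005, "rz": 0.0005, "hand": 0}]
```

View pics/c9.png

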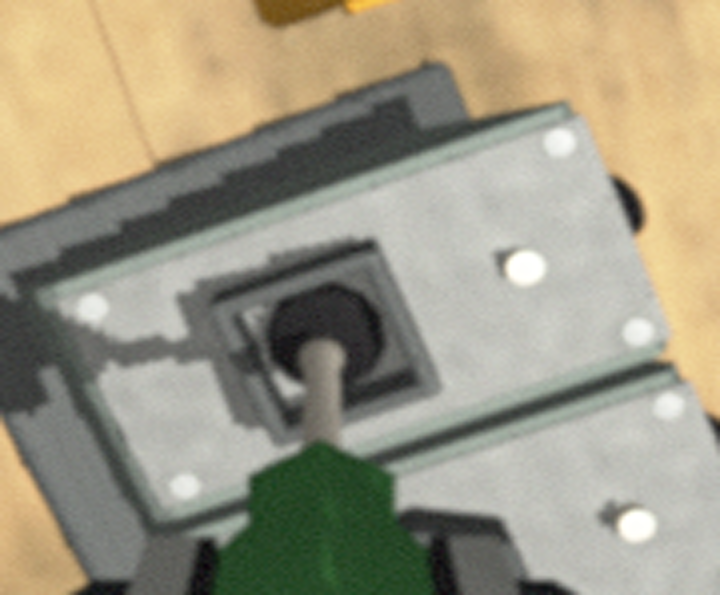

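The tip, crop (322,350), sits over the black cap at crop (325,330), well inside the square shroud. I'm pressing in steps.

Call:
jog_arm --increments '[{"x": 3,"y": 0.5,"z": -0.5,"rx": 0,"ry": 0,"rz": 0,"hand": 0},{"x": 2,"y": 0.3,"z": -0.5,"rx": 0,"ry": 0,"rz": 0,"hand": 0},{"x": 2,"y": 0,"z": 0,"rx": 0,"ry": 0,"rz": 0,"hand": 0},{"x": 0,"y": 0,"z": 0,"rx": 0,"ry": 0,"rz": 0,"hand": 0}]'

```text
time_s: 8.95
eef_pos: [466.1, -342.3, 175.6]
ee_rot: [0.49, 0.686, 0.331, -0.424]
force: [-6.7, 0.2, 6.6]
grip_width: 0.248
```

```bash
python3 go.py sq -8 2
```

```text
tip rel key in tool axes [ 2.85  0.23 -0.07] F axis 8.73 t 8.95
[{"x": 2.6, "y": -0.1, "z": 0.1, "rx": -0.0003, "ry": 0.0003, "rz": 0, "hand": 0}, {"x": 2.6, "y": -0.1, "rx": -0.0003, "ry": 0.0003, "z": 0, "rz": 0, "hand": 0}]
```

```bash
python3 look.py w10|head -2;  python3 - <<'E'
import cv2
t=cv2.imread("pics/w10.png")
cv2.imwrite("pics/c10.png",cv2.resize(t[130:300,240:420],None,fx=4,fy=3.5,interpolation=cv2.INTER_CUBIC)[:])
E
```

```text
tcp [ 466.08 -342.28  175.57] t 8.95 F [-6.65  0.22  6.56] j [-1.01  0.34  1.68  0.47  0.97 -0.95] w 21.18977655022119
tip [ 521.38 -337.24   56.48] axis [ 0.4208  0.0383 -0.9063] want [ 0.4208  0.039  -0.9063]
```

View pics/c10.png

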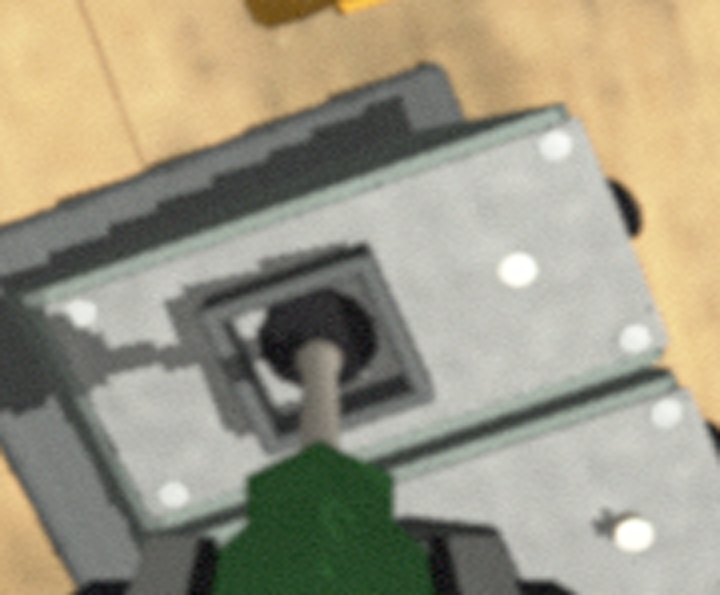

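The square unit's pin has lost its shadow at crop (517,270), and the 8.7 N reading means the key is at its stop. One small extra push to be sure.

Call:
jog_arm --increments '[{"x": 1.2,"y": 0,"z": 0,"rx": 0,"ry": 0,"rz": 0,"hand": 0},{"x": 0,"y": 0,"z": 0,"rx": 0,"ry": 0,"rz": 0,"hand": 0},{"x": 0,"y": 0,"z": 0,"rx": 0,"ry": 0,"rz": 0,"hand": 0}]'

```text
time_s: 9.38
eef_pos: [466.4, -342.6, 175.4]
ee_rot: [0.491, 0.685, 0.331, -0.424]
force: [-12.6, 0.4, 14.0]
grip_width: 0.241
```

```bash
python3 go.py sq 40 4
```

```text
tip rel key in tool axes [3.09 0.62 0.24] F axis 17.98 t 9.375
[{"x": -10.8, "y": -0.1, "ry": 0.0004, "z": 0, "rx": 0, "rz": 0, "hand": 0}, {"x": -10.7, "y": -0.2, "ry": 0.0004, "z": 0, "rx": 0, "rz": 0, "hand": 0}, {"x": -10.8, "y": -0.1, "ry": 0.0004, "z": 0, "rx": 0, "rz": 0, "hand": 0}, {"x": -10.8, "y": -0.1, "ry": 0.0004, "z": 0, "rx": 0, "rz": 0, "hand": 0}]
```

Call:
jog_arm --increments '[{"x": -8,"y": 0,"z": 0,"rx": 0,"ry": 0,"rz": 0,"hand": 0},{"x": -12,"y": 0,"z": 0,"rx": 0,"ry": 0,"rz": 0,"hand": 0},{"x": -14,"y": 0,"z": 0,"rx": 0,"ry": 0,"rz": 0,"hand": 0},{"x": -12,"y": 0,"z": 0,"rx": 0,"ry": 0,"rz": 0,"hand": 0},{"x": 0,"y": 0,"z": 0,"rx": 0,"ry": 0,"rz": 0,"hand": 0}]'

```text
time_s: 10.0
eef_pos: [447.3, -344.0, 216.6]
ee_rot: [0.49, 0.686, 0.331, -0.424]
force: [0.1, 0.0, -1.7]
grip_width: 0.246
```

```bash
python3 look.py w11;  python3 - <<'E'
import cv2
t=cv2.imread("pics/w11.png")
cv2.imwrite("pics/c11.png",cv2.resize(t[150:330,260:440],None,fx=4,fy=3.3,interpolation=cv2.INTER_CUBIC)[:])
E
python3 go.py rnd 35 4
```

```text
tcp [ 447.32 -344.03  216.63] t 10.0 F [ 0.1   0.03 -1.73] j [-1.05  0.27  1.66  0.45  1.06 -0.94] w 21.01638269536226
tip [ 502.73 -339.06   97.59] axis [ 0.4217  0.0378 -0.9059] want [ 0.4208  0.039  -0.9063]
tip px [[320.5 228.6]]
sq key/rim/pin px [[319.7, 218.1], [319.7, 220.1], [363.7, 199.6]]
hex key/rim/pin px [[346.4, 281.8], [347.0, 285.2], [388.5, 264.4]]
rnd key/rim/pin px [[370.8, 340.2], [372.0, 344.7], [411.3, 323.7]]
tip rel key in tool axes [ -41.67  -46.93 -115.07] F axis -1.88 t 10.05
[{"x": 1.7, "y": 11.7, "z": 28.8, "rx": -0.0003, "ry": 0, "rz": 0, "hand": 0}, {"x": 1.6, "y": 11.8, "z": 28.7, "rx": -0.0003, "ry": 0, "rz": 0, "hand": 0}, {"x": 1.7, "y": 11.7, "z": 28.8, "rx": -0.0003, "ry": 0, "rz": 0, "hand": 0}, {"x": 1.7, "y": 11.7, "z": 28.8, "rx": -0.0003, "ry": 0, "rz": 0, "hand": 0}]
```

View pics/c11.png

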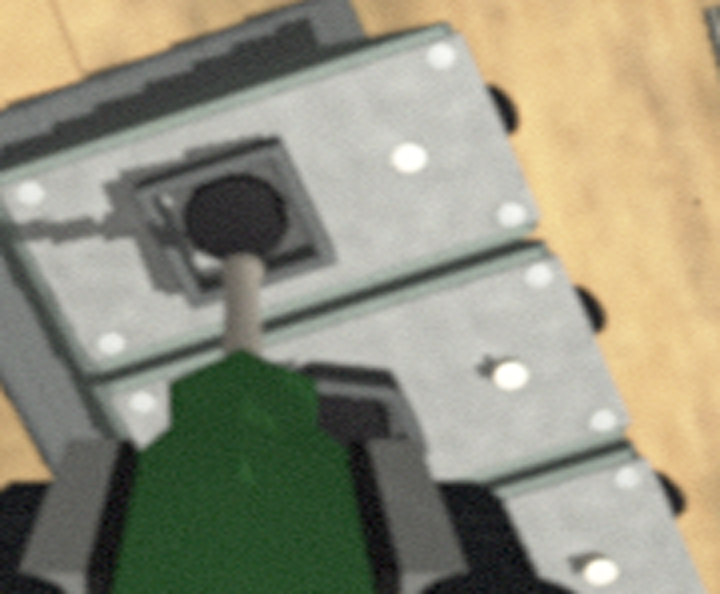

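The square pin is down, while the hex and round pins still cast shadows. Now to the round one.

Call:
jog_arm --increments '[{"x": 0,"y": 11.7,"z": 28.8,"rx": 0,"ry": 0,"rz": 0,"hand": 0},{"x": 0,"y": 11.7,"z": 28.8,"rx": 0,"ry": 0,"rz": 0,"hand": 0},{"x": 0,"y": 11.7,"z": 28.8,"rx": 0,"ry": 0,"rz": 0,"hand": 0},{"x": 0,"y": 11.7,"z": 28.7,"rx": 0,"ry": 0,"rz": 0,"hand": 0},{"x": 0,"y": 0,"z": 0,"rx": 0,"ry": 0,"rz": 0,"hand": 0}]'

```text
time_s: 10.68
eef_pos: [458.2, -468.6, 214.0]
ee_rot: [0.489, 0.686, 0.331, -0.424]
force: [0.3, 0.5, -1.0]
grip_width: 0.241
```

```bash
python3 look.py w12;  python3 - <<'E'
import cv2
t=cv2.imread("pics/w12.png")
cv2.imwrite("pics/c12.png",cv2.resize(t[110:290,230:420],None,fx=4,fy=3.3,interpolation=cv2.INTER_CUBIC)[:])
E
python3 go.py rnd 7 3
```

```text
tcp [ 458.24 -468.62  214.  ] t 10.675 F [ 0.28  0.52 -1.  ] j [-1.14  0.5   1.34  0.44  1.19 -0.98] w 20.611196746340337
tip [ 513.46 -463.36   94.89] axis [ 0.4203  0.04   -0.9065] want [ 0.4208  0.039  -0.9063]
tip px [[320.5 228.6]]
sq key/rim/pin px [[259.3, 69.0], [257.7, 67.1], [308.0, 47.9]]
hex key/rim/pin px [[291.9, 146.6], [291.1, 146.8], [338.3, 126.7]]
rnd key/rim/pin px [[321.5, 217.0], [321.5, 219.0], [365.8, 198.4]]
tip rel key in tool axes [-40.31  -0.99  -0.11] F axis -0.79 t 10.725
[{"x": 11.1, "y": 0.3, "rx": -0.0008, "ry": -0.0005, "rz": 0.0004, "z": 0, "hand": 0}, {"x": 11.1, "y": 0.3, "z": -0.1, "rx": -0.0008, "ry": -0.0005, "rz": 0.0004, "hand": 0}, {"x": 11.1, "y": 0.2, "rx": -0.0008, "ry": -0.0005, "rz": 0.0004, "z": 0, "hand": 0}]
```

View pics/c12.png

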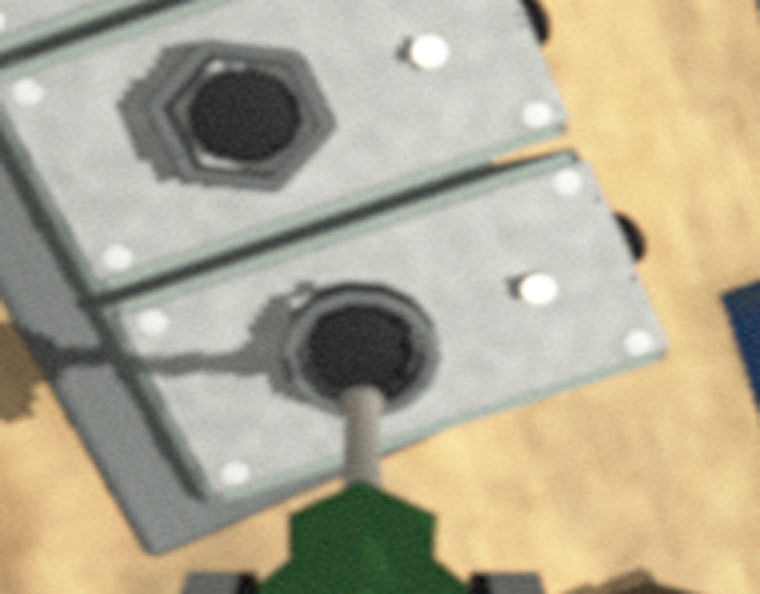

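Call:
jog_arm --increments '[{"x": 12,"y": 0.3,"z": -0.2,"rx": -0.0008,"ry": -0.0005,"rz": 0,"hand": 0},{"x": 12,"y": 0.3,"z": -0.2,"rx": -0.0008,"ry": -0.0005,"rz": 0,"hand": 0},{"x": 10,"y": 0.3,"z": -0.2,"rx": 0,"ry": 0,"rz": 0,"hand": 0},{"x": 0,"y": 0,"z": 0,"rx": 0,"ry": 0,"rz": 0,"hand": 0}]'

```text
time_s: 11.22
eef_pos: [474.0, -465.1, 184.0]
ee_rot: [0.49, 0.686, 0.332, -0.424]
force: [-0.1, 0.7, -0.9]
grip_width: 0.243
```

```bash
python3 go.py rnd -3 4
```

```text
tip rel key in tool axes [-6.23  0.1  -1.32] F axis -0.8 t 11.225
[{"x": 2.3, "y": -0.1, "z": 0.3, "rz": 0.0003, "rx": 0, "ry": 0, "hand": 0}, {"x": 2.3, "z": 0.3, "rz": 0.0003, "y": 0, "rx": 0, "ry": 0, "hand": 0}, {"x": 2.3, "y": -0.1, "z": 0.3, "rz": 0.0003, "rx": 0, "ry": 0, "hand": 0}, {"x": 2.3, "y": -0.1, "z": 0.3, "rz": 0.0003, "rx": 0, "ry": 0, "hand": 0}]
```

Call:
jog_arm --increments '[{"x": 3,"y": 0,"z": 0.3,"rx": 0,"ry": 0,"rz": 0,"hand": 0},{"x": 3,"y": 0,"z": 0.3,"rx": 0,"ry": 0,"rz": 0,"hand": 0},{"x": 3,"y": 0,"z": 0.3,"rx": 0,"ry": 0,"rz": 0,"hand": 0},{"x": 0,"y": 0,"z": 0,"rx": 0,"ry": 0,"rz": 0,"hand": 0}]'

```text
time_s: 11.72
eef_pos: [477.5, -466.4, 176.9]
ee_rot: [0.491, 0.686, 0.331, -0.424]
force: [-0.6, 1.0, 1.7]
grip_width: 0.243
```

```bash
python3 go.py rnd -3 1
```

```text
tip rel key in tool axes [1.56 0.94 0.31] F axis 1.72 t 11.725
[{"x": 1.4, "y": -0.9, "z": -0.2, "rx": 0.0004, "ry": 0.0006, "rz": -0.0005, "hand": 0}]
```

Call:
jog_arm --increments '[{"x": 1.5,"y": -0.5,"z": 0,"rx": 0,"ry": 0,"rz": 0,"hand": 0},{"x": 1.2,"y": 0,"z": 0,"rx": 0,"ry": 0,"rz": 0,"hand": 0},{"x": 0,"y": 0,"z": 0,"rx": 0,"ry": 0,"rz": 0,"hand": 0}]'

```text
time_s: 12.1
eef_pos: [477.9, -466.6, 175.9]
ee_rot: [0.491, 0.685, 0.331, -0.424]
force: [-5.8, 1.3, 12.1]
grip_width: 0.249
```

```bash
python3 go.py rnd -3 1
```

```text
tip rel key in tool axes [2.69 1.17 0.81] F axis 13.31 t 12.1
[{"x": 0.3, "y": -1.0, "z": -0.5, "rx": 0.0012, "ry": 0.0021, "rz": -0.0016, "hand": 0}]
```

Call:
jog_arm --increments '[{"x": 0.7,"y": 0,"z": 0,"rx": 0,"ry": 0,"rz": 0,"hand": 0},{"x": 0,"y": 0,"z": 0,"rx": 0,"ry": 0,"rz": 0,"hand": 0},{"x": 0,"y": 0,"z": 0,"rx": 0,"ry": 0,"rz": 0,"hand": 0}]'

```text
time_s: 12.48
eef_pos: [478.1, -466.7, 175.8]
ee_rot: [0.492, 0.685, 0.331, -0.424]
force: [-8.5, 3.9, 15.3]
grip_width: 0.247
```

```bash
python3 go.py rnd -3 1
```

```text
tip rel key in tool axes [2.81 1.32 0.93] F axis 17.31 t 12.475
[{"x": 0.2, "y": -1.1, "z": -0.6, "rx": 0.0016, "ry": 0.0026, "rz": -0.0018, "hand": 0}]
```

Call:
jog_arm --increments '[{"x": -8,"y": 0,"z": 0,"rx": 0,"ry": 0,"rz": 0,"hand": 0},{"x": -12,"y": 0,"z": 0,"rx": 0,"ry": 0,"rz": 0,"hand": 0},{"x": -13,"y": 0,"z": 0,"rx": 0,"ry": 0,"rz": 0,"hand": 0},{"x": -12,"y": 0,"z": 0,"rx": 0,"ry": 0,"rz": 0,"hand": 0},{"x": 0,"y": 0,"z": 0,"rx": 0,"ry": 0,"rz": 0,"hand": 0}]'

```text
time_s: 13.1
eef_pos: [459.2, -468.2, 215.3]
ee_rot: [0.491, 0.685, 0.331, -0.424]
force: [-0.4, -0.7, -1.5]
grip_width: 0.246
```

```bash
python3 look.py w13;  python3 - <<'E'
import cv2
t=cv2.imread("pics/w13.png")
cv2.imwrite("pics/c13.png",cv2.resize(t[40:290,230:420],None,fx=3,fy=2.4,interpolation=cv2.INTER_CUBIC)[:])
E
python3 go.py hex 37 3
```

```text
tcp [ 459.19 -468.16  215.31] t 13.1 F [-0.4  -0.65 -1.54] j [-1.13  0.49  1.34  0.44  1.19 -0.98] w 21.005601190242647
tip [ 514.54 -463.32   96.23] axis [ 0.4212  0.0368 -0.9062] want [ 0.4208  0.039  -0.9063]
tip px [[320.5 228.6]]
sq key/rim/pin px [[258.0, 69.4], [256.3, 67.6], [306.5, 48.5]]
hex key/rim/pin px [[290.3, 147.0], [289.5, 147.2], [336.6, 127.4]]
rnd key/rim/pin px [[319.6, 217.3], [319.6, 219.3], [363.9, 198.9]]
tip rel key in tool axes [-40.12  23.65  57.9 ] F axis -1.63 t 13.15
[{"x": 1.0, "y": -7.9, "z": -19.2, "ry": 0.0004, "rx": 0, "rz": 0, "hand": 0}, {"x": 1.1, "y": -7.8, "z": -19.3, "ry": 0.0004, "rx": 0, "rz": 0, "hand": 0}, {"x": 1.0, "y": -7.9, "z": -19.2, "ry": 0.0004, "rx": 0, "rz": 0, "hand": 0}]
```

View pics/c13.png

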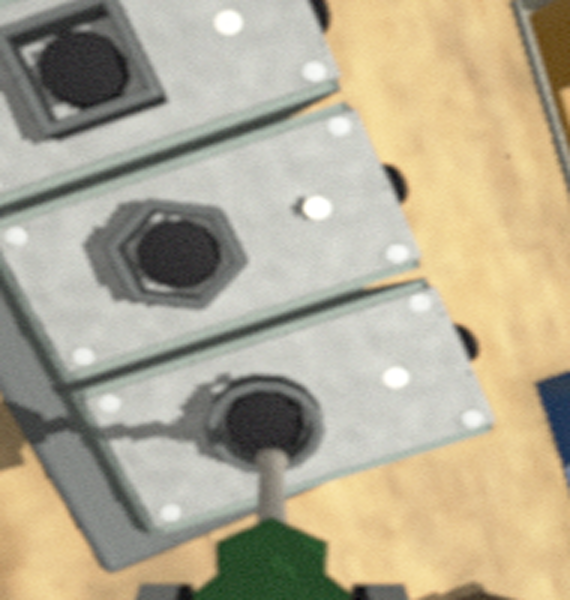

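The square and round pins are down (no shadows), and only the hex pin at crop (317,208) still stands. Next is the hex key.

Call:
jog_arm --increments '[{"x": 0,"y": -7.9,"z": -19.3,"rx": 0,"ry": 0,"rz": 0,"hand": 0},{"x": 0,"y": -7.9,"z": -19.3,"rx": 0,"ry": 0,"rz": 0,"hand": 0},{"x": 0,"y": -7.9,"z": -19.3,"rx": 0,"ry": 0,"rz": 0,"hand": 0},{"x": 0,"y": 0,"z": 0,"rx": 0,"ry": 0,"rz": 0,"hand": 0}]'

```text
time_s: 13.65
eef_pos: [453.7, -404.4, 214.0]
ee_rot: [0.49, 0.685, 0.332, -0.424]
force: [-0.3, 0.4, -1.2]
grip_width: 0.245
```

```bash
python3 look.py w14;  python3 - <<'E'
import cv2
t=cv2.imread("pics/w14.png")
cv2.imwrite("pics/c14.png",cv2.resize(t[110:290,230:420],None,fx=3,fy=3,interpolation=cv2.INTER_CUBIC)[:])
E
python3 go.py hex 6 3
```

```text
tcp [ 453.74 -404.43  213.97] t 13.65 F [-0.34  0.43 -1.2 ] j [-1.09  0.38  1.51  0.45  1.12 -0.97] w 20.918642466739232
tip [ 508.96 -399.23   94.85] axis [ 0.4202  0.0395 -0.9066] want [ 0.4208  0.039  -0.9063]
tip px [[320.5 228.6]]
sq key/rim/pin px [[291.8, 149.8], [291.0, 150.1], [338.2, 130.2]]
hex key/rim/pin px [[321.1, 220.2], [321.1, 222.2], [365.5, 201.7]]
rnd key/rim/pin px [[347.8, 284.4], [348.4, 287.9], [390.3, 266.9]]
tip rel key in tool axes [-39.71  -0.08  -0.3 ] F axis -0.15 t 13.7
[{"x": 11.2, "z": 0.1, "y": 0, "rx": 0, "ry": 0, "rz": 0, "hand": 0}, {"x": 11.3, "z": 0.1, "y": 0, "rx": 0, "ry": 0, "rz": 0, "hand": 0}, {"x": 11.2, "z": 0.2, "y": 0, "rx": 0, "ry": 0, "rz": 0, "hand": 0}]
```

View pics/c14.png

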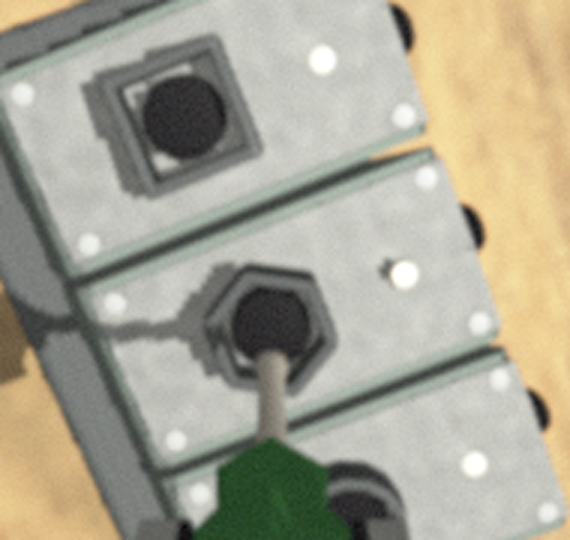

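Aligned: cap at crop (270,320), tip at (271,355), in line. Descending.

Call:
jog_arm --increments '[{"x": 12,"y": 0,"z": 0,"rx": 0,"ry": 0,"rz": 0,"hand": 0},{"x": 12,"y": 0,"z": 0,"rx": 0,"ry": 0,"rz": 0,"hand": 0},{"x": 9,"y": 0,"z": 0,"rx": 0,"ry": 0,"rz": 0,"hand": 0},{"x": 0,"y": 0,"z": 0,"rx": 0,"ry": 0,"rz": 0,"hand": 0}]'

```text
time_s: 14.2
eef_pos: [467.6, -403.9, 183.2]
ee_rot: [0.49, 0.686, 0.332, -0.424]
force: [0.2, -0.6, -0.4]
grip_width: 0.245
```

```bash
python3 go.py hex -3 4
```

```text
tip rel key in tool axes [-5.82 -0.67 -0.48] F axis -0.47 t 14.2
[{"x": 2.2, "y": 0.1, "z": 0.1, "rz": 0.0003, "rx": 0, "ry": 0, "hand": 0}, {"x": 2.2, "y": 0.1, "z": 0.1, "rz": 0.0003, "rx": 0, "ry": 0, "hand": 0}, {"x": 2.2, "y": 0.2, "z": 0.1, "rz": 0.0003, "rx": 0, "ry": 0, "hand": 0}, {"x": 2.2, "y": 0.1, "z": 0.1, "rz": 0.0003, "rx": 0, "ry": 0, "hand": 0}]
```

Call:
jog_arm --increments '[{"x": 3,"y": 0.2,"z": 0,"rx": 0,"ry": 0,"rz": 0,"hand": 0},{"x": 3,"y": 0.2,"z": 0,"rx": 0,"ry": 0,"rz": 0,"hand": 0},{"x": 2.5,"y": 0.2,"z": 0,"rx": 0,"ry": 0,"rz": 0,"hand": 0},{"x": 1.5,"y": 0,"z": 0,"rx": 0,"ry": 0,"rz": 0,"hand": 0},{"x": 0,"y": 0,"z": 0,"rx": 0,"ry": 0,"rz": 0,"hand": 0}]'

```text
time_s: 14.82
eef_pos: [472.1, -404.2, 175.9]
ee_rot: [0.491, 0.685, 0.331, -0.424]
force: [-4.0, 0.5, 4.6]
grip_width: 0.238
```

```bash
python3 go.py hex -3 1
```

```text
tip rel key in tool axes [2.65 0.73 0.05] F axis 5.83 t 14.825
[{"x": 0.3, "y": -0.7, "z": 0.1, "rx": 0.0007, "ry": 0.0012, "rz": 0, "hand": 0}]
```

Call:
jog_arm --increments '[{"x": 1.2,"y": -0.3,"z": 0,"rx": 0,"ry": 0,"rz": 0,"hand": 0},{"x": 0.6,"y": 0,"z": 0,"rx": 0,"ry": 0,"rz": 0,"hand": 0},{"x": 0,"y": 0,"z": 0,"rx": 0,"ry": 0,"rz": 0,"hand": 0},{"x": 0,"y": 0,"z": 0,"rx": 0,"ry": 0,"rz": 0,"hand": 0}]'

```text
time_s: 15.32
eef_pos: [472.4, -404.6, 175.7]
ee_rot: [0.491, 0.685, 0.331, -0.424]
force: [-11.9, 1.6, 15.6]
grip_width: 0.244
```

```bash
python3 go.py hex -3 1
```

```text
tip rel key in tool axes [2.99 1.07 0.54] F axis 19.1 t 15.325
[{"y": -0.9, "z": -0.2, "rx": 0.0016, "ry": 0.0025, "rz": -0.0012, "x": 0, "hand": 0}]
```

Call:
jog_arm --increments '[{"x": -8,"y": 0,"z": 0,"rx": 0,"ry": 0,"rz": 0,"hand": 0},{"x": -12,"y": 0,"z": 0,"rx": 0,"ry": 0,"rz": 0,"hand": 0},{"x": -20,"y": 0,"z": 0,"rx": 0,"ry": 0,"rz": 0,"hand": 0},{"x": -20,"y": 0,"z": 0,"rx": 0,"ry": 0,"rz": 0,"hand": 0},{"x": 0,"y": 0,"z": 0,"rx": 0,"ry": 0,"rz": 0,"hand": 0}]'

```text
time_s: 15.95
eef_pos: [447.4, -406.6, 229.4]
ee_rot: [0.491, 0.685, 0.33, -0.424]
force: [0.0, -0.2, -1.2]
grip_width: 0.249
```

```bash
python3 look.py w15;  python3 - <<'E'
import cv2
t=cv2.imread("pics/w15.png")
cv2.imwrite("pics/c15.png",cv2.resize(t[110:310,230:430],None,fx=3,fy=3,interpolation=cv2.INTER_CUBIC)[:])
E
```

```text
tcp [ 447.4  -406.59  229.35] t 15.95 F [ 0.03 -0.16 -1.25] j [-1.1   0.36  1.5   0.45  1.15 -0.97] w 21.23730095353713
tip [ 502.82 -401.83  110.3 ] axis [ 0.4217  0.0363 -0.906 ] want [ 0.4208  0.039  -0.9063]
tip px [[320.5 228.6]]
sq key/rim/pin px [[291.2, 147.1], [290.5, 147.3], [335.4, 128.4]]
hex key/rim/pin px [[319.2, 214.3], [319.2, 216.1], [361.5, 196.7]]
rnd key/rim/pin px [[344.8, 275.8], [345.4, 278.9], [385.4, 259.1]]
```

View pics/c15.png

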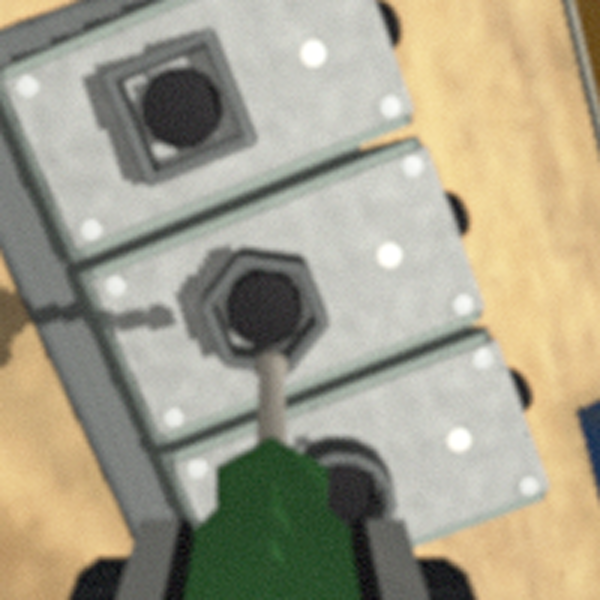

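All three pins are down with no shadows. Now carrying the driver back to the stand.

```bash

python3 - <<'E'
from plan import *
s=sense()
Rg=q2R(np.array([0.421,0.568,0.421,-0.568])/np.linalg.norm([0.421,0.568,0.421,-0.568]))
p,R=plan(np.array([398,-200,378]),down(-0.296),6)
p,R=plan(np.array([424.5,-29,380]),down(-0.296),5,p,R)
E
```

```text
[{"x": -24.8, "y": -7.7, "z": -34.6, "ry": -0.0274, "rz": -0.0674, "rx": 0, "hand": 0}, {"x": -25.2, "y": -9.4, "z": -33.9, "ry": -0.0274, "rz": -0.0674, "rx": 0, "hand": 0}, {"x": -25.3, "y": -11.0, "z": -33.3, "ry": -0.0274, "rz": -0.0674, "rx": 0, "hand": 0}, {"x": -25.5, "y": -12.8, "z": -32.5, "ry": -0.0274, "rz": -0.0674, "rx": 0, "hand": 0}, {"x": -25.5, "y": -14.5, "z": -31.9, "ry": -0.0274, "rz": -0.0674, "rx": 0, "hand": 0}]
[{"x": -25.3, "y": -16.2, "z": -31.1, "ry": -0.0274, "rz": -0.0674, "rx": 0, "hand": 0}]
[{"x": -0.4, "y": -4.9, "z": -34.3, "rx": 0, "ry": 0, "rz": 0, "hand": 0}, {"x": -0.4, "y": -4.9, "z": -34.2, "rx": 0, "ry": 0, "rz": 0, "hand": 0}, {"x": -0.4, "y": -4.9, "z": -34.3, "rx": 0, "ry": 0, "rz": 0, "hand": 0}, {"x": -0.4, "y": -5.0, "z": -34.2, "rx": 0, "ry": 0, "rz": 0, "hand": 0}, {"x": -0.4, "y": -4.9, "z": -34.3, "rx": 0, "ry": 0, "rz": 0, "hand": 0}]
```

Call:
jog_arm --increments '[{"x": -24.8,"y": -7.7,"z": -34.6,"ry": -0.0274,"rz": -0.0674,"rx": 0,"hand": 0},{"x": -25.2,"y": -9.4,"z": -33.9,"ry": -0.0274,"rz": -0.0674,"rx": 0,"hand": 0},{"x": -25.3,"y": -11.0,"z": -33.3,"ry": -0.0274,"rz": -0.0674,"rx": 0,"hand": 0},{"x": -25.5,"y": -12.8,"z": -32.5,"ry": -0.0274,"rz": -0.0674,"rx": 0,"hand": 0},{"x": -25.5,"y": -14.5,"z": -31.9,"ry": -0.0274,"rz": -0.0674,"rx": 0,"hand": 0}]'

```text
time_s: 16.62
eef_pos: [406.0, -233.0, 353.0]
ee_rot: [0.433, 0.589, 0.408, -0.547]
force: [1.3, 0.5, -1.8]
grip_width: 0.242
```

Call:
jog_arm --increments '[{"x": -25.3,"y": -16.2,"z": -31.1,"ry": -0.0274,"rz": -0.0674,"rx": 0,"hand": 0},{"x": 0,"y": 0,"z": 0,"rx": 0,"ry": 0,"rz": 0,"hand": 0}]'

```text
time_s: 16.88
eef_pos: [398.9, -198.5, 379.0]
ee_rot: [0.423, 0.568, 0.421, -0.567]
force: [-0.6, -0.2, -2.7]
grip_width: 0.247
```

Call:
jog_arm --increments '[{"x": -0.4,"y": -4.9,"z": -34.3,"rx": 0,"ry": 0,"rz": 0,"hand": 0},{"x": -0.4,"y": -4.9,"z": -34.2,"rx": 0,"ry": 0,"rz": 0,"hand": 0},{"x": -0.4,"y": -4.9,"z": -34.3,"rx": 0,"ry": 0,"rz": 0,"hand": 0},{"x": -0.4,"y": -5.0,"z": -34.2,"rx": 0,"ry": 0,"rz": 0,"hand": 0},{"x": -0.4,"y": -4.9,"z": -34.3,"rx": 0,"ry": 0,"rz": 0,"hand": 0}]'

```text
time_s: 17.5
eef_pos: [424.8, -28.4, 378.5]
ee_rot: [-0.42, -0.568, -0.422, 0.569]
force: [0.2, 0.3, -0.5]
grip_width: 0.246
```

Call:
jog_arm --increments '[{"x": 0,"y": 0,"z": 0,"rx": 0,"ry": 0,"rz": 0,"hand": 0},{"x": 0,"y": 0,"z": 0,"rx": 0,"ry": 0,"rz": 0,"hand": 0}]'

```text
time_s: 17.75
eef_pos: [424.6, -29.7, 379.0]
ee_rot: [-0.42, -0.568, -0.421, 0.569]
force: [-0.2, 0.0, -0.5]
grip_width: 0.247
```

```bash
python3 look.py w16|head -3; python3 - <<'E'
from plan import *
plan([424.5,-29,270],down(-0.296),4)
t=cv2.imread("pics/w16.png")
cv2.imwrite("pics/c16.png",cv2.resize(t[150:430,240:410],None,fx=3,fy=3,interpolation=cv2.INTER_CUBIC)[:590])
E
```

```text
tcp [424.58 -29.66 379.05] t 17.75 F [-0.16  0.02 -0.46] j [-0.35  0.02  1.46  0.    1.66 -0.05] w 21.054385368071113
tip [424.34 -29.55 247.65] axis [-1.9e-03  9.0e-04 -1.0e+00] want [ 0.4208  0.039  -0.9063]
tip px [[320.5 228.6]]
[{"x": 27.3, "z": -0.2, "rz": 0.0005, "y": 0, "rx": 0, "ry": 0, "hand": 0}, {"x": 27.3, "z": -0.2, "rz": 0.0005, "y": 0, "rx": 0, "ry": 0, "hand": 0}, {"x": 27.3, "y": -0.1, "z": -0.2, "rz": 0.0005, "rx": 0, "ry": 0, "hand": 0}, {"x": 27.3, "z": -0.2, "rz": 0.0005, "y": 0, "rx": 0, "ry": 0, "hand": 0}]
```

View pics/c16.png

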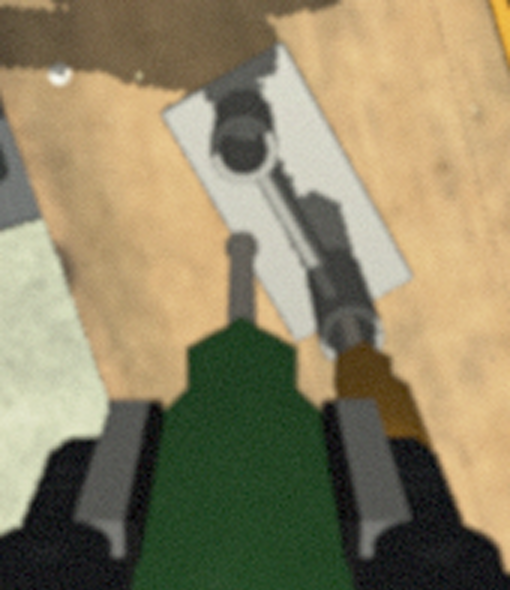

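```bash
python3 - <<'E'
import cv2,numpy as np
a=cv2.imread("pics/w7.png")[215:275,290:350];b=cv2.imread("pics/w16.png")[215:275,290:350]
c=np.hstack([a,b]);cv2.imwrite("pics/c17.png",cv2.resize(c,None,fx=6,fy=6,interpolation=cv2.INTER_CUBIC))
a=cv2.imread("pics/w7.png")[330:430,260:380];b=cv2.imread("pics/w16.png")[330:430,260:380]
c=np.hstack([a,b]);cv2.imwrite("pics/c18.png",cv2.resize(c,None,fx=3,fy=3,interpolation=cv2.INTER_CUBIC))
E
```

```text
(no output)
```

View pics/c17.png

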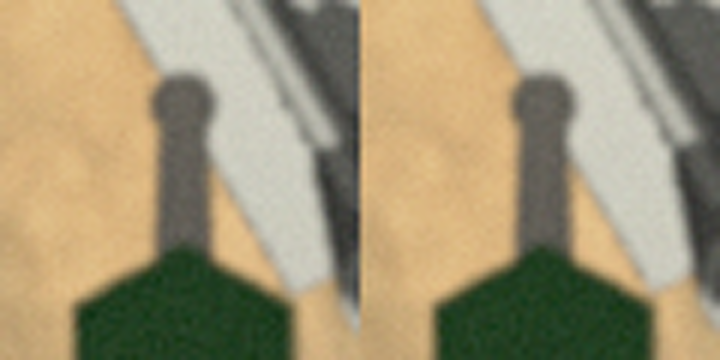

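View pics/c18.png

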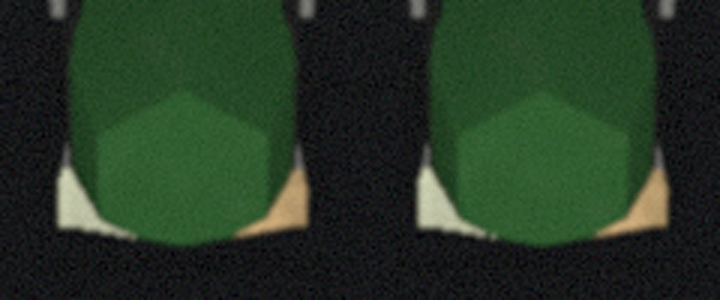

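The grip is unchanged between before and after: the tip is at the same pixel (about 320.6, 231). So retracing the path fits.

Call:
jog_arm --increments '[{"x": 28,"y": 0,"z": -0.2,"rx": 0,"ry": 0,"rz": 0.0005,"hand": 0},{"x": 28,"y": 0,"z": -0.2,"rx": 0,"ry": 0,"rz": 0.0005,"hand": 0},{"x": 28,"y": 0,"z": -0.2,"rx": 0,"ry": 0,"rz": 0.0005,"hand": 0},{"x": 28,"y": 0,"z": -0.1,"rx": 0,"ry": 0,"rz": 0.0005,"hand": 0},{"x": 0,"y": 0,"z": 0,"rx": 0,"ry": 0,"rz": 0,"hand": 0}]'

```text
time_s: 18.42
eef_pos: [423.9, -28.9, 266.6]
ee_rot: [-0.42, -0.568, -0.421, 0.569]
force: [0.5, -0.7, -0.0]
grip_width: 0.246
```

```bash
python3 look.py w19|head -3; python3 - <<'E'
from plan import *
plan([424.5,-29,200],down(-0.296),4)
t=cv2.imread("pics/w19.png")
cv2.imwrite("pics/c19.png",cv2.resize(t[170:300,250:400],None,fx=4,fy=4,interpolation=cv2.INTER_CUBIC)[:590])
cv2.imwrite("pics/s19.png",cv2.resize(capture("side")[130:300,190:360,::-1],None,fx=3.5,fy=3.5,interpolation=cv2.INTER_CUBIC))
E
```

```text
tcp [423.91 -28.89 266.6 ] t 18.425 F [ 0.51 -0.72 -0.03] j [-0.35  0.06  1.71  0.    1.37 -0.05] w 21.035947365599156
tip [423.61 -28.75 135.2 ] axis [-0.0023  0.001  -1.    ] want [ 0.4208  0.039  -0.9063]
tip px [[320.5 228.6]]
[{"x": 17.0, "y": 0, "z": 0, "rx": 0, "ry": 0, "rz": 0, "hand": 0}, {"x": 17.0, "y": -0.1, "z": 0, "rx": 0, "ry": 0, "rz": 0, "hand": 0}, {"x": 17.1, "y": 0, "z": 0, "rx": 0, "ry": 0, "rz": 0, "hand": 0}, {"x": 17.0, "z": 0.1, "y": 0, "rx": 0, "ry": 0, "rz": 0, "hand": 0}]
```

View pics/c19.png

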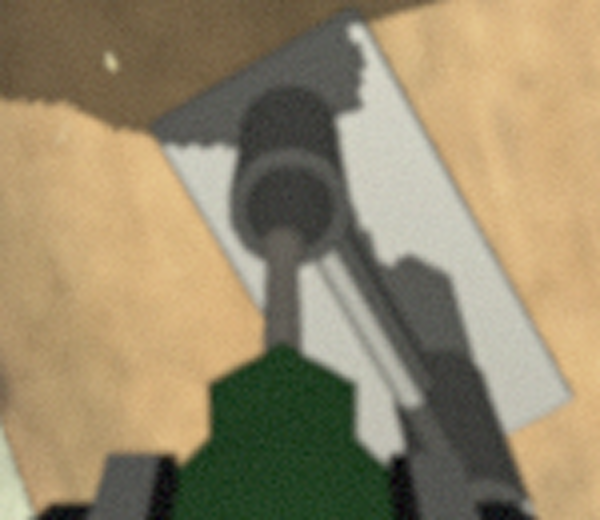

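View pics/s19.png

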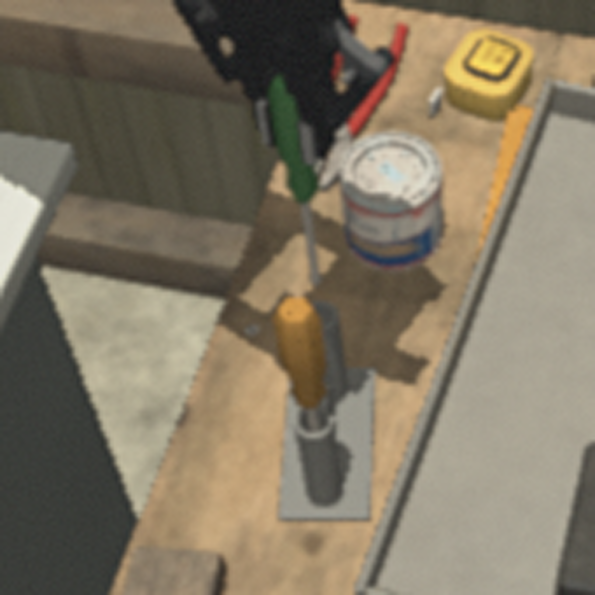

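Call:
jog_arm --increments '[{"x": 14,"y": 0.3,"z": 0,"rx": 0,"ry": 0,"rz": 0.001,"hand": 0},{"x": 14,"y": 0.3,"z": 0,"rx": 0,"ry": 0,"rz": 0.001,"hand": 0},{"x": 14,"y": 0,"z": 0,"rx": 0,"ry": 0,"rz": 0,"hand": 0},{"x": 10,"y": 0,"z": 0,"rx": 0,"ry": 0,"rz": 0,"hand": 0},{"x": 0,"y": 0,"z": 0,"rx": 0,"ry": 0,"rz": 0,"hand": 0}]'

```text
time_s: 19.15
eef_pos: [425.1, -28.4, 215.4]
ee_rot: [0.421, 0.569, 0.42, -0.568]
force: [0.9, 0.6, -0.1]
grip_width: 0.243
```

```bash
python3 look.py w20|head -3; python3 - <<'E'
from plan import *
plan([424.5,-29,142.5],down(-0.296),5)
t=cv2.imread("pics/w20.png")
cv2.imwrite("pics/c20.png",cv2.resize(t[170:300,250:400],None,fx=4,fy=4,interpolation=cv2.INTER_CUBIC)[:590])
E
```

```text
tcp [425.09 -28.43 215.38] t 19.15 F [ 0.93  0.55 -0.07] j [-0.34  0.11  1.8   0.    1.24 -0.05] w 20.723816257213176
tip [425.35 -28.49  83.98] axis [ 1.9e-03 -4.0e-04 -1.0e+00] want [ 0.4208  0.039  -0.9063]
tip px [[320.5 228.6]]
[{"x": 14.7, "y": -0.2, "z": 0.1, "rz": -0.0006, "rx": 0, "ry": 0, "hand": 0}, {"x": 14.7, "y": -0.2, "z": 0.2, "rz": -0.0006, "rx": 0, "ry": 0, "hand": 0}, {"x": 14.7, "y": -0.1, "z": 0.1, "rz": -0.0006, "rx": 0, "ry": 0, "hand": 0}, {"x": 14.7, "y": -0.2, "z": 0.2, "rz": -0.0006, "rx": 0, "ry": 0, "hand": 0}, {"x": 14.7, "y": -0.1, "z": 0.1, "rz": -0.0006, "rx": 0, "ry": 0, "hand": 0}]
```

View pics/c20.png

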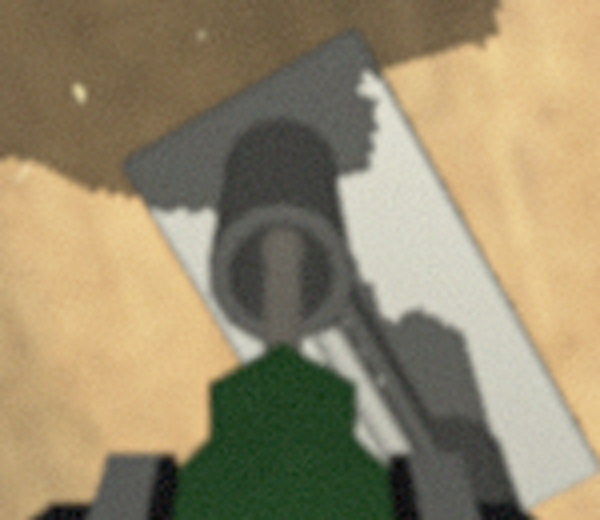

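The blade is inside the tube: rim centre at crop (280,265), blade at (283,260). Lowering on.

Call:
jog_arm --increments '[{"x": 14,"y": -0.2,"z": 0.1,"rx": 0,"ry": 0,"rz": -0.0006,"hand": 0},{"x": 14,"y": -0.2,"z": 0.1,"rx": 0,"ry": 0,"rz": -0.0006,"hand": 0},{"x": 14,"y": -0.1,"z": 0.1,"rx": 0,"ry": 0,"rz": -0.0006,"hand": 0},{"x": 14,"y": -0.1,"z": 0.1,"rx": 0,"ry": 0,"rz": 0,"hand": 0},{"x": 10,"y": 0,"z": 0.1,"rx": 0,"ry": 0,"rz": 0,"hand": 0}]'

```text
time_s: 19.82
eef_pos: [424.5, -28.8, 148.9]
ee_rot: [0.421, 0.568, 0.421, -0.568]
force: [-0.7, 0.9, -0.6]
grip_width: 0.242
```

Call:
jog_arm --increments '[{"x": 0,"y": 0,"z": 0,"rx": 0,"ry": 0,"rz": 0,"hand": 0},{"x": 0,"y": 0,"z": 0,"rx": 0,"ry": 0,"rz": 0,"hand": 0}]'

```text
time_s: 20.08
eef_pos: [425.0, -29.0, 150.4]
ee_rot: [0.422, 0.569, 0.42, -0.568]
force: [-0.3, -0.6, -0.9]
grip_width: 0.244
```

```bash
python3 look.py w21|head -3; python3 - <<'E'
from plan import *
plan([424.5,-29,141.4],down(-0.296),3)
cv2.imwrite("pics/s21.png",cv2.resize(capture("side")[150:300,190:360,::-1],None,fx=3.5,fy=3.5,interpolation=cv2.INTER_CUBIC))
E
```

```text
tcp [425.01 -28.96 150.37] t 20.075 F [-0.27 -0.64 -0.95] j [-0.34  0.18  1.89  0.    1.06 -0.05] w 20.83110816687867
tip [425.3  -29.04  18.97] axis [ 2.2e-03 -6.0e-04 -1.0e+00] want [ 0.4208  0.039  -0.9063]
tip px [[320.5 228.6]]
[{"x": 3.0, "y": -0.2, "z": 0.1, "rz": -0.0008, "rx": 0, "ry": 0, "hand": 0}, {"x": 3.0, "y": -0.2, "rz": -0.0008, "z": 0, "rx": 0, "ry": 0, "hand": 0}, {"x": 3.1, "y": -0.1, "z": 0.1, "rz": -0.0008, "rx": 0, "ry": 0, "hand": 0}]
```

View pics/w21.png

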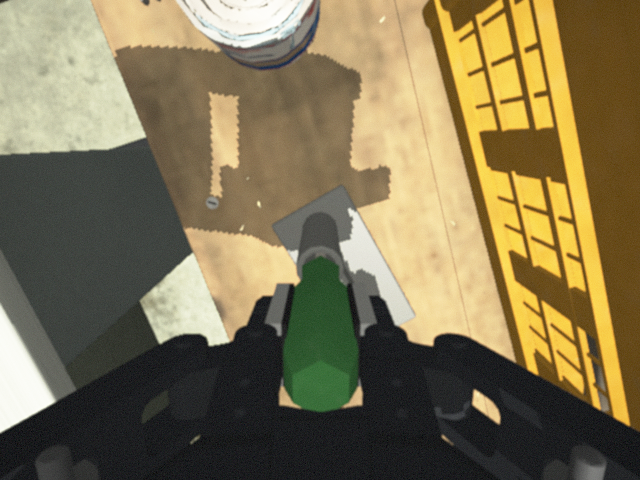

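View pics/s21.png

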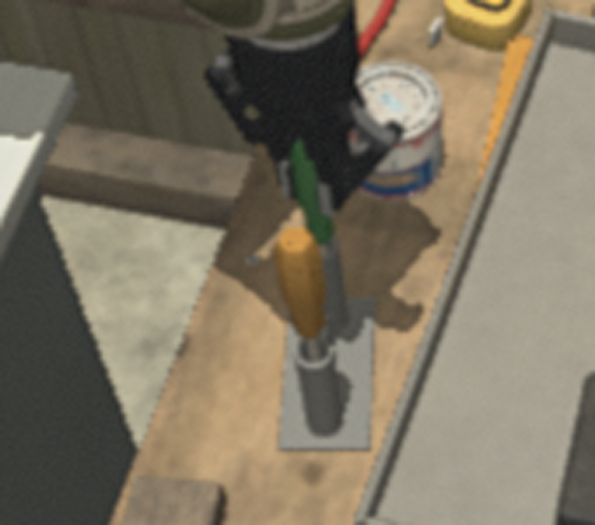

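Nearly home; about 9 mm left.

Call:
jog_arm --increments '[{"x": 3,"y": -0.3,"z": 0,"rx": 0,"ry": 0,"rz": -0.001,"hand": 0},{"x": 2.5,"y": -0.2,"z": 0,"rx": 0,"ry": 0,"rz": -0.001,"hand": 0},{"x": 2,"y": 0,"z": 0,"rx": 0,"ry": 0,"rz": 0,"hand": 0},{"x": 0,"y": 0,"z": 0,"rx": 0,"ry": 0,"rz": 0,"hand": 0}]'

```text
time_s: 20.68
eef_pos: [424.2, -28.7, 142.4]
ee_rot: [-0.421, -0.568, -0.421, 0.568]
force: [0.2, 0.9, -0.8]
grip_width: 0.248
```

```bash
python3 -c "
from h import *
s=sense();print(s['eef_pos'],s['force'],s['time_s'],q2R(s['ee_rot'])[:,0])"
```

```text
[424.20965507 -28.74260508 142.38266505] [ 0.22375406  0.92943045 -0.77959298] 20.675 [-7.47688617e-04  3.15657929e-04 -9.99999671e-01]
```

Call:
jog_arm --increments '[{"x": 0.7,"y": 0,"z": 0,"rx": 0,"ry": 0,"rz": 0,"hand": 0},{"x": 0.5,"y": 0,"z": 0,"rx": 0,"ry": 0,"rz": 0,"hand": 0},{"x": 0,"y": 0,"z": 0,"rx": 0,"ry": 0,"rz": 0,"hand": 0}]'

```text
time_s: 21.05
eef_pos: [424.4, -28.8, 141.5]
ee_rot: [-0.421, -0.568, -0.421, 0.568]
force: [-0.2, 0.1, -0.2]
grip_width: 0.243
```

```bash
python3 look.py w22|head -2; python3 - <<'E'
import cv2,numpy as np
a=cv2.imread("pics/w5.png")[170:420,250:400];b=cv2.imread("pics/w22.png")[170:420,250:400]
c=np.hstack([a,b]);cv2.imwrite("pics/c22.png",cv2.resize(c,None,fx=2.4,fy=2.4,interpolation=cv2.INTER_CUBIC))
E
```

```text
tcp [424.37 -28.75 141.47] t 21.05 F [-0.16  0.09 -0.22] j [-0.34  0.2   1.9   0.    1.04 -0.05] w 20.78248741081432
tip [424.35 -28.73  10.07] axis [-2.e-04  2.e-04 -1.e+00] want [ 0.4208  0.039  -0.9063]
```

View pics/c22.png

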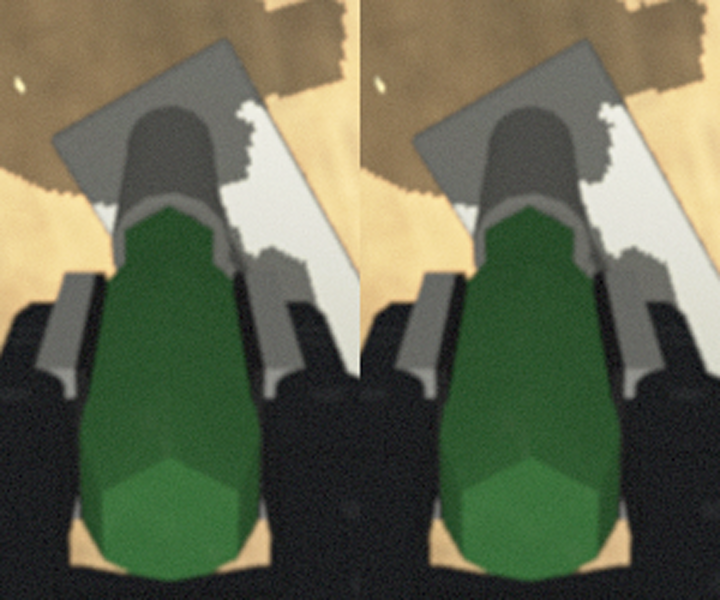

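The views before lifting and now are identical. I'll nudge down until it seats, then release gently.

Call:
jog_arm --increments '[{"x": 0.5,"y": 0,"z": 0,"rx": 0,"ry": 0,"rz": 0,"hand": 0},{"x": 0.4,"y": 0,"z": 0,"rx": 0,"ry": 0,"rz": 0,"hand": 0},{"x": 0,"y": 0,"z": 0,"rx": 0,"ry": 0,"rz": 0,"hand": 0}]'

```text
time_s: 21.48
eef_pos: [424.6, -28.8, 141.3]
ee_rot: [0.421, 0.568, 0.421, -0.568]
force: [-1.3, 0.4, 9.6]
grip_width: 0.248
```

Call:
jog_arm --increments '[{"x": -0.4,"y": 0,"z": 0,"rx": 0,"ry": 0,"rz": 0,"hand": 0},{"x": 0,"y": 0,"z": 0,"rx": 0,"ry": 0,"rz": 0,"hand": 24},{"x": 0,"y": 0,"z": 0,"rx": 0,"ry": 0,"rz": 0,"hand": 32},{"x": 0,"y": 0,"z": 0,"rx": 0,"ry": 0,"rz": 0,"hand": 42},{"x": 0,"y": 0,"z": 0,"rx": 0,"ry": 0,"rz": 0,"hand": 50}]'

```text
time_s: 22.1
eef_pos: [424.3, -28.7, 140.8]
ee_rot: [-0.421, -0.568, -0.421, 0.568]
force: [-0.6, -0.6, 0.1]
grip_width: 0.584
```

Call:
jog_arm --increments '[{"x": 0,"y": 0,"z": 0,"rx": 0,"ry": 0,"rz": 0,"hand": 60},{"x": -10,"y": 0,"z": 0,"rx": 0,"ry": 0,"rz": 0,"hand": 60},{"x": -25,"y": 0,"z": 0,"rx": 0,"ry": 0,"rz": 0,"hand": 60},{"x": -30,"y": 0,"z": 0,"rx": 0,"ry": 0,"rz": 0,"hand": 60},{"x": -30,"y": 0,"z": 0,"rx": 0,"ry": 0,"rz": 0,"hand": 60}]'

```text
time_s: 22.72
eef_pos: [424.3, -28.7, 237.5]
ee_rot: [0.421, 0.568, 0.421, -0.568]
force: [-0.2, -1.1, -0.7]
grip_width: 0.704
```

Call:
jog_arm --increments '[{"x": -30,"y": 0,"z": 0,"rx": 0,"ry": 0,"rz": 0,"hand": 60},{"x": -30,"y": 0,"z": 0,"rx": 0,"ry": 0,"rz": 0,"hand": 60},{"x": 0,"y": 0,"z": 0,"rx": 0,"ry": 0,"rz": 0,"hand": 60},{"x": 0,"y": 0,"z": 0,"rx": 0,"ry": 0,"rz": 0,"hand": 60}]'

```text
time_s: 23.22
eef_pos: [424.1, -28.7, 295.5]
ee_rot: [-0.421, -0.568, -0.421, 0.568]
force: [0.7, 0.3, -0.4]
grip_width: 0.699
```

```bash
python3 look.py w23|head -2; python3 - <<'E'
from h import *
a=capture("side")[:,:,::-1];b=capture("top")[:,:,::-1]
A=cv2.resize(a[150:300,210:360],None,fx=2.6,fy=4,interpolation=cv2.INTER_CUBIC)[:590]
B=cv2.resize(a[335:455,240:335],None,fx=4,fy=4.9167,interpolation=cv2.INTER_CUBIC)
cv2.imwrite("pics/s23.png",np.hstack([A,B[:590]]))
cv2.imwrite("pics/t23.png",b)
E
```

```text
tcp [424.06 -28.67 295.47] t 23.225 F [ 0.65  0.3  -0.45] j [-0.34  0.04  1.65  0.    1.45 -0.05] w 59.70932753149807
tip [423.92 -28.6  164.07] axis [-1.1e-03  5.0e-04 -1.0e+00] want [ 0.4208  0.039  -0.9063]
```

View pics/s23.png

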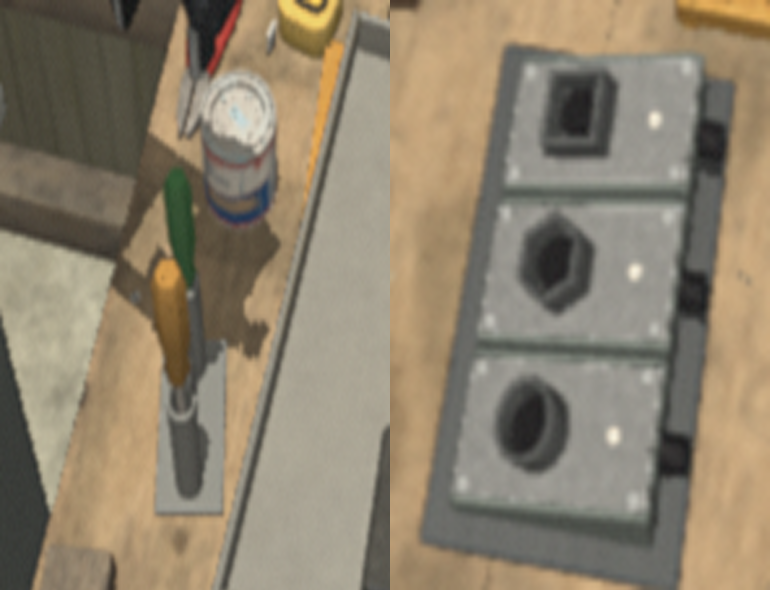

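View pics/w23.png

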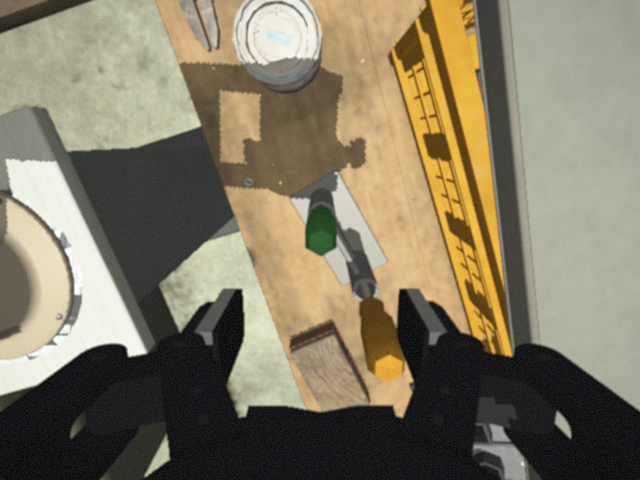

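View pics/t23.png

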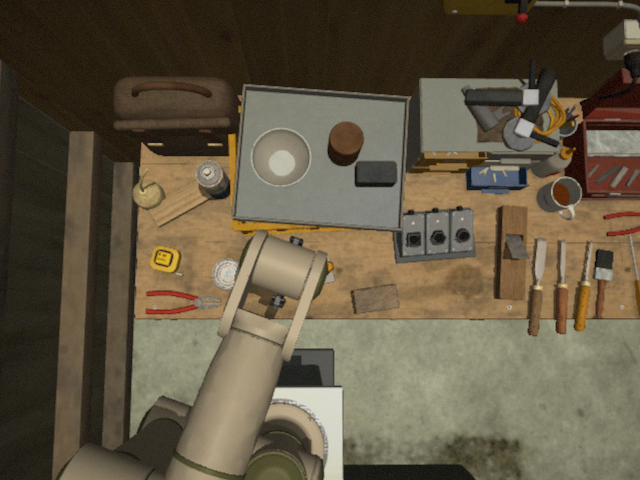

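The green driver is back home on the rim and the stand is in place. All three pins are down and the gripper is clear, with its tips at z≈295 mm above the handle top at 200 mm. Handing in.

```bash
python3 -c "
from rig import *
print(finish_job())"
```

```text
the job is handed in; nothing more can be done
None
```

I pressed all three keys with the shorter (green) screwdriver and put it back home in its tube. I let go and handed the job in at about 23 s of the 67 s allowed.

- **Drawing it out:** I lifted the screwdriver straight up. The stand stayed flat and in place.
- **Keys:** I pressed square, then round, then six-sided, each along the slope until it hit its stop. The push read 17–19 N there, against about 5 N for the spring alone. After each press, the wrist picture showed that key's pin had lost its shadow, and the final pictures show all three down.
- **Putting it back:** The screwdriver had not slipped in the grip. It seated at the grasp height with 9.6 N of push before I released it. The last pictures show it home in its tube, and the longer screwdriver, the stand and the other things look unmoved. The gripper is clear above.

**Disagreements:**
- Each key reached its stop about 4 mm sooner than I had measured from the pictures. I went by the force and the pins rather than that depth.
- The wrist camera read 1–2 mm off the two fixed cameras, which is within the stated calibration.
- My first three move calls were refused because keys were missing. Nothing moved.

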